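# Load the see-saw rocker level and lock its lid

### The job

Turn both quarter-turn fasteners of the bench rocker to unlocked, swing its clear lid up until it stands open, and load all the aluminium canisters into the pivoting tray: the same number at either end, and an odd one in the middle over the pivot line, so that the tray stays level. Once it is loaded, swing the lid fully shut and turn both fasteners back to locked, without disturbing the mouse or the microscope.

Things in the scene. Friction and masses are not known exactly. Their poses are not given: they have to be found in the camera images.
- rocker: the fixed white housing of the rocker, an open-topped box 300 mm long (its x), 210 mm wide (its y), 118 mm high, walls 6 mm, closed above by a clear hinged lid 6 mm thick. Origin at the centre of its underside; x along its length and the tray's, y towards the lid's hinge. Its position and yaw (up to 0.2 rad) vary
- lid (a joint): angle of the clear lid (300 x 210 x 6 mm) in rad: 0 = shut, grows as it opens, stop at 1.7. It is hinged along the upper edge of the housing's +y wall; its free edge, on the -y side, swings up and over towards +y. A stiff hinge (0.5 N m) holds it at any angle; about 5 N at the handle moves it
- lid_hinge (a point): point on the lid's hinge line at the middle of its length, 118 mm above the bench; 105 mm from the housing's middle towards its +y; the line runs along the housing's x axis. The fasteners' tongues hang 19 mm below the lid's underside
- lid_handle (a point): middle of the steel bar handle on the lid's outer face: round bar 12 mm thick, about 90 mm long, parallel to the hinge; 180 mm from the hinge line, its centre 40 mm off the lid's top face (46 mm off the underside, which is level with the hinge line when shut), free edge of the lid 30 mm beyond it. z is the lid's outward normal
- latch_near (a joint): cam fastener at the near (-x of the housing) end of the lid's free edge: black wing 52 x 12 mm, 30 mm tall, axis square to the lid (friction 0.05 N m). Rad: 0 = locked, wing square to the free edge, tongue under a keeper, blocking the lid; 1.57 = unlocked, wing parallel to the edge. Grows counter-clockwise from above; stops at both. Starts at 0 to 0.2; tongue clears the keeper from 1.25
- latch_far (a joint): cam fastener at the far (+x of the housing) end of the lid's free edge: black wing 52 x 12 mm, 30 mm tall, axis square to the lid (friction 0.05 N m). Rad: 0 = locked, wing square to the free edge, tongue under a keeper, blocking the lid; 1.57 = unlocked, wing parallel to the edge. Grows counter-clockwise from above; stops at both. Starts at 0 to 0.2; tongue clears the keeper from 1.25
- latch_near_grip (a point): point to grip on the near fastener's axis, 24 mm above the lid's top face, 10 mm below the top of the wing; 115 mm from the lid handle's middle along the edge. Its y axis lies along the wing's length and turns with it
- latch_far_grip (a point): the same point on the far fastener
- tray (a joint): tilt of the grey tray in rad: 0 = level, positive when its +x end is down; stops at 0.07 either way. A soft spring (1.2 N m/rad) centres it; one canister alone at one end drives it to its stop, and canisters balanced about the pivot line leave it level
- tray_mid (a point): centre of the tray's floor, 36 mm above the bench when level, over the pivot axis, which runs across the tray (along its y, marked by a white line). x along the tray's length and y across it, parallel to the housing's when level. The tray is 250 x 160 mm outside; rims 4 mm thick rise 12 mm above its floor; a canister centred 85 mm from the pivot line, 38 mm to either side of the middle, fits well
- can0: square aluminium sample canister, 48 x 48 mm and 50 mm high, with a round black cap 40 mm wide and 8 mm high on top (58 mm in all), 200 g, all alike. Origin at the centre of its underside, z up along its height, x and y along its flat faces. It starts standing on the bench. Only 2 to 4 of the canisters are present in a run; for an absent one there is no pose (None)
- can1: square aluminium sample canister, 48 x 48 mm and 50 mm high, with a round black cap 40 mm wide and 8 mm high on top (58 mm in all), 200 g, all alike. Origin at the centre of its underside, z up along its height, x and y along its flat faces. It starts standing on the bench. Only 2 to 4 of the canisters are present in a run; for an absent one there is no pose (None)
- can2: square aluminium sample canister, 48 x 48 mm and 50 mm high, with a round black cap 40 mm wide and 8 mm high on top (58 mm in all), 200 g, all alike. Origin at the centre of its underside, z up along its height, x and y along its flat faces. It starts standing on the bench. Only 2 to 4 of the canisters are present in a run; for an absent one there is no pose (None)
- can3: square aluminium sample canister, 48 x 48 mm and 50 mm high, with a round black cap 40 mm wide and 8 mm high on top (58 mm in all), 200 g, all alike. Origin at the centre of its underside, z up along its height, x and y along its flat faces. It starts standing on the bench. Only 2 to 4 of the canisters are present in a run; for an absent one there is no pose (None)
- mouse: grey computer mouse, 110 x 58 x 33 mm; leave alone
- microscope: white and black microscope, base 200 x 150 mm, about 340 mm tall, 3.5 kg, standing to the left; leave alone
There are look-alikes about, which are no part of the job. What is shaped like the can2 but green is not meant.

How it is judged:
On the way, in this order (a step that is already met when the one before it is completed fails the run):
1. both fasteners turned to unlocked (above 1.25 rad) while the lid is still shut (value of joint each of latch_near, latch_far above 1.25 rad and value of joint lid below 0.08 rad), for 0.1 s.
2. the lid swung open (above 1.3 rad) (value of joint lid above 1.3 rad), for 0.1 s.
3. all canisters on the tray's floor, some at each end (over 50 mm from the pivot line), let go, and the tray level within 0.035 rad (x of can0 in the frame of tray_mid between -0.125 and 0.125 m and y of can0 in the frame of tray_mid between -0.08 and 0.08 m and z of can0 in the frame of tray_mid between -0.006 and 0.036 m and x of can1 in the frame of tray_mid between -0.125 and 0.125 m and y of can1 in the frame of tray_mid between -0.08 and 0.08 m and z of can1 in the frame of tray_mid between -0.006 and 0.036 m and x of can2 in the frame of tray_mid between -0.125 and 0.125 m and y of can2 in the frame of tray_mid between -0.08 and 0.08 m and z of can2 in the frame of tray_mid between -0.006 and 0.036 m and x of can3 in the frame of tray_mid between -0.125 and 0.125 m and y of can3 in the frame of tray_mid between -0.08 and 0.08 m and z of can3 in the frame of tray_mid between -0.006 and 0.036 m and x of any of can0, can1, can2, can3 in the frame of tray_mid above 0.05 m and x of any of can0, can1, can2, can3 in the frame of tray_mid below -0.05 m and value of joint tray between -0.035 and 0.035 rad and linear speed of each of can0, can1, can2, can3 below 0.03 m/s and not (contact force between the fingers and can0 above 0.2 N) and not (contact force between the fingers and can1 above 0.2 N) and not (contact force between the fingers and can2 above 0.2 N) and not (contact force between the fingers and can3 above 0.2 N)), for 0.3 s.
4. the lid shut again (below 0.04 rad) (value of joint lid below 0.04 rad), for 0.1 s.
At the end, for the whole second after the job is handed in: All present canisters lie at rest on the tray's floor (standing or lying), at least one more than 50 mm from the pivot line at each end, the tray level within 0.035 rad, the lid shut (below 0.04 rad) and both fasteners locked (below 0.3 rad) (x of can0 in the frame of tray_mid between -0.125 and 0.125 m and y of can0 in the frame of tray_mid between -0.08 and 0.08 m and z of can0 in the frame of tray_mid between -0.006 and 0.036 m and x of can1 in the frame of tray_mid between -0.125 and 0.125 m and y of can1 in the frame of tray_mid between -0.08 and 0.08 m and z of can1 in the frame of tray_mid between -0.006 and 0.036 m and x of can2 in the frame of tray_mid between -0.125 and 0.125 m and y of can2 in the frame of tray_mid between -0.08 and 0.08 m and z of can2 in the frame of tray_mid between -0.006 and 0.036 m and x of can3 in the frame of tray_mid between -0.125 and 0.125 m and y of can3 in the frame of tray_mid between -0.08 and 0.08 m and z of can3 in the frame of tray_mid between -0.006 and 0.036 m and x of any of can0, can1, can2, can3 in the frame of tray_mid above 0.05 m and x of any of can0, can1, can2, can3 in the frame of tray_mid below -0.05 m and value of joint tray between -0.035 and 0.035 rad and linear speed of each of can0, can1, can2, can3 below 0.03 m/s and value of joint lid below 0.04 rad and value of joint each of latch_near, latch_far below 0.3 rad); the robot touches nothing.
It fails at once if the mouse is moved more than 30 mm (distance of mouse from where it was at the start of the episode above 0.03 m).
It fails at once if the microscope is moved more than 30 mm (distance of microscope from where it was at the start of the episode above 0.03 m).
Of can0, can1, can2, can3 only 2 to 4 are there at a start; the rules pass over those that are not, and their reading is None.
At some moment in a run one of can0, can1, can2, can3 may be knocked a few centimetres aside while the robot is not near it.
Once in a run the grip may slacken for a moment while it holds something.
It also fails if it takes over 210 s, if anything falls off the work surface, if the arm or the gripper's body presses on something with over 40 N, if the wrist force passes 120 N, or if a joint passes its speed limit or range.

### The arm

A 7-joint arm with a two-finger parallel gripper is mounted at the origin on the work surface. World frame = base frame: x ahead of the robot, y to its left, z up, the work surface at z = 0. Lengths are in m, angles in rad, forces in N, time in s.
With the tool pointing down it reaches from about 0.4 to 0.875 m from the base axis. Payload 19.3 kg.
Tool frame: the origin (TCP) lies midway between the tips of the shut fingers; the grasp point (between the pads) lies 19 mm behind it; x points along the fingers, y is the direction in which the jaws open and shut, and the axes are right-handed (so a half turn about x gives the same grasp; the last joint's range is limited). The gripper opens to 85 mm and grips with 20 to 120 N. Pads are 22 mm wide; open, the fingers measure 114 mm over their backs; the gripper's body (76 mm by 85 mm) begins 54 mm behind the grasp point. The pads swing forward as they close: fully open they stand 13 mm farther back than shut.
Start: joints at [-1.269, 0.521, -0.036, 1.599, 0.021, 1.021, -0.113], TCP at [0.227, 0.582, 0.231] pointing down, gripper open.
Joint ranges: [-2.91, 2.91], [-0.3, 2.13], [-1.5, 1.42], [0.17, 2.43], [-1.26, 4.41], [0.16, 1.93], [-2.52, 2.52]. Speed limits (rad/s): [1.89, 1.89, 2.39, 2.39, 3.01, 3.01, 3.01].

### API

Orientations are given as [roll, pitch, yaw] about the fixed x, y, z axes, in that order (R = Rz(yaw) Ry(pitch) Rx(roll)).
In Python, from workcell import telemetry, vision, workorder gives the robot as it stands. The module is installed in compiled form; this text tells all that it offers.
- The arm moves only by the tool play_rows, never from a script. Its argument "deltas" is a list of rows, each a list of 7 numbers: the shift along the world's x, y, z in mm, then the turn, a rotation vector about the world's x, y, z in degrees, then the finger opening in mm, from 0 to 85.4. In form: [[x, y, z, wx, wy, wz, jaw], ...]. A call has 1 to 8 rows; each row shifts and turns the commanded pose from where the row before left it; what a row does not reach is not made up. A row lasts 1/8 s, in which the tool goes at most 62.5 mm and 10.7 degrees, less where a joint would pass 70% of its speed; a pose out of reach is approached as far as the arm can. A call with a gripper value outside its range is refused whole. The fingers move at their own pace and stop on an object; "grip_force" is the grip in N (left out, the last holds). Time passes only in rows, so rows that do not move let the fingers close. It gives the time, the measured TCP pose, the force and the opening at its end, in the units of the state.
- telemetry.observe(): the state, without advancing time (a new reading comes with each control period).
- vision.grab_frame(name): name is "scene" or "side" or "wrist"; returns the picture (384x512x3 uint8, red, green, blue); there is no depth.
- vision.camera_info(name): a dict with "mtx" (3x3 intrinsics, pixels), "k1" (the pictures are not rectified: a ray, as slopes to the right and down, at radius r is drawn at 1 + k1 r^2 times it, then the intrinsics apply), "rvec" (rotation vector, rad) and "tvec" (3), from world to camera coordinates, as OpenCV has them. Camera axes: x right, y down, z forward; pixel columns grow to the right and rows downward; lengths in m; the calibration is good to about 2 mm. A picture is of the moment at which its call begins: read the wrist's pose just before it. camera_info takes no time and is no camera call; for the wrist camera it gives the pose at the moment of the call.
- workorder.job_done(): hands the job in, once; it reports no verdict.
The state is a dict: "clock": time; "qpos": joint angles; "qd": joint speeds; "joint_efforts": joint torques, N m; "position": TCP position; "tool_rot": TCP orientation; "force": force on the tool from outside, world axes, zero at the start; "moment": the same for the moment, N m; "grip_width": finger opening in m.
Only numpy, scipy, OpenCV 4.12 (cv2) and the standard library are available. Lean on these libraries where they do the work, as an engineer would, in place of code of your own. Each camera call takes 0.05 s, during which the arm holds its last target. There are 200 camera calls.

## Working session

There is one attempt and no reset: what is moved stays moved. The work goes in short steps, Python scripts to look and compute and a tool call to move; the robot and the scene stay as the last step left them, time stands still between calls to the robot, and variables do not carry over. Pictures are saved under pics/ and viewed, about 12 in all and at most 16, crops included, and the job is handed in when it is done.

Besides the shell and the picture viewer there is one more tool, called after "Request:" as name(argument=value, ...) on one line, values as JSON. play_rows: Moves the arm, as the interface text tells. Its arguments: {"type":"object","properties":{"deltas":{"type":"array","items":{"type":"array","items":{"type":"number"}}},"grip_force":{"type":"number"}},"required":["deltas"]}

```bash
mkdir -p pics
cat > h.py <<'E'
import numpy as np, cv2
from workcell import telemetry, vision, workorder
def grab(n, f):
    c=vision.camera_info(n); im=vision.grab_frame(n); cv2.imwrite('pics/'+f,im[:,:,::-1]); np.save('pics/'+f+'.npy',im)
    np.savez('pics/'+f+'.npz',mtx=c['mtx'],k1=c['k1'],rvec=c['rvec'],tvec=c['tvec']); return im
def cam(f): return np.load('pics/'+f+'.npz')
def dist(c): return np.array([float(c['k1']),0,0,0,0])
def plane(c,px,z):
    p=cv2.undistortPoints(np.array(px,float).reshape(-1,1,2),c['mtx'],dist(c)).reshape(-1,2)
    R=cv2.Rodrigues(c['rvec'])[0]; C=-R.T@np.ravel(c['tvec'])
    d=np.c_[p,np.ones(len(p))]@R
    return C+d*((z-C[2])/d[:,2])[:,None]
def proj(c,P): return cv2.projectPoints(np.array(P,float).reshape(-1,1,3),c['rvec'],c['tvec'],c['mtx'],dist(c))[0].reshape(-1,2)
E
python3 - <<'E'
from h import *
np.set_printoptions(precision=3,suppress=True)
for n in ('scene','side','wrist'):
    grab(n,n+'0.png'); c=cam(n+'0.png'); R=cv2.Rodrigues(c['rvec'])[0]; print(n,-R.T@np.ravel(c['tvec']),R[2],c['mtx'][0],c['k1'])
print(telemetry.observe())
a=[cv2.imread('pics/%s0.png'%n) for n in('scene','side')]
cv2.imwrite('pics/a.png',cv2.resize(a[0],(800,600)));cv2.imwrite('pics/b.png',cv2.resize(a[1],(800,600)))
E
```

```text
scene [ 1.5   -0.608  1.387] [-0.561  0.393 -0.729] [490.488   0.    257.296] -0.07047156424405462
side [ 0.496 -1.034  1.294] [ 0.031  0.682 -0.73 ] [399.742   0.    253.661] -0.08891157977337817
wrist [0.156 0.609 0.374] [ 0.275 -0.11  -0.955] [283.053   0.    250.743] -0.029019752411491503
{'clock': 0.15, 'qpos': array([-1.269,  0.522, -0.036,  1.6  ,  0.021,  1.021, -0.113]), 'qd': array([ 0.001, -0.004, -0.001, -0.002, -0.001, -0.   , -0.001]), 'joint_efforts': array([  0.002, -92.738,   1.981, -37.006,   0.018,   0.006,  -0.   ]), 'position': array([0.227, 0.582, 0.231]), 'tool_rot': array([-1.5  ,  1.57 , -1.872]), 'force': array([-0.239, -0.519, -0.047]), 'moment': array([-0.008, -0.001,  0.007]), 'grip_width': 0.08540318594063025}
```

View pics/a.png

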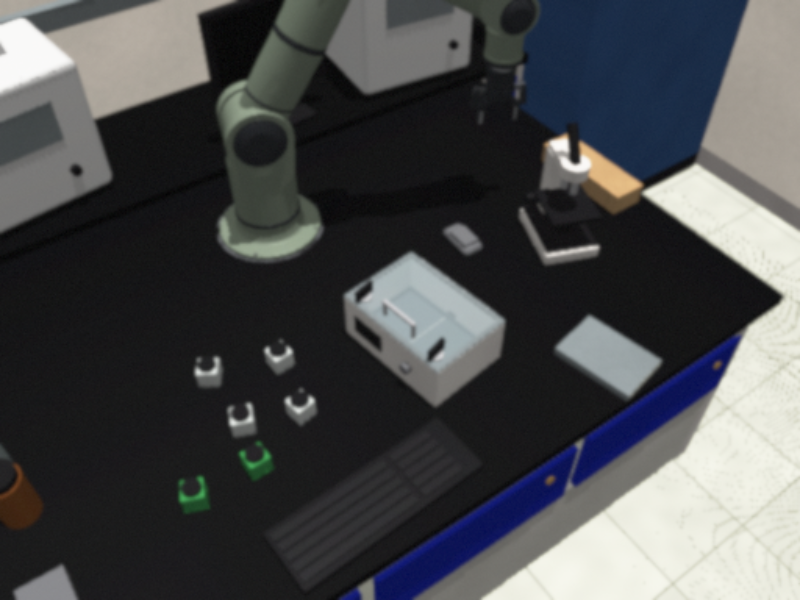

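View pics/b.png

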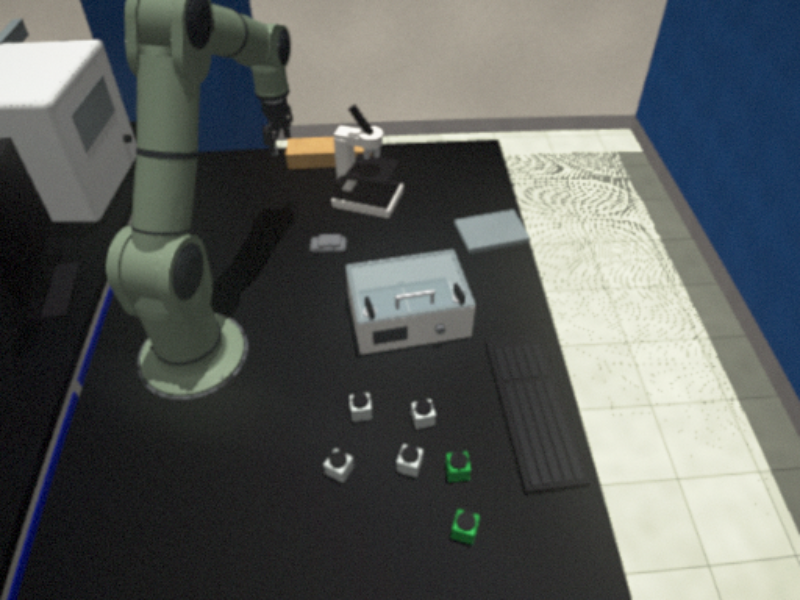

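The scene shows four aluminium canisters at about (208,371), (279,356), (241,419) and (300,406). There are two green look-alikes at (256,460) and (193,494), to be left alone. The rocker has its free edge facing −y, with wings at (364,292) and (436,350) and the handle near (399,316). In the side view the wings are at (369,307) and (459,293).

Run:
```python
from h import *
np.set_printoptions(precision=4,suppress=True)
S=.64
ci={n:cam(n+'0.png') for n in('scene','side')}; im={n:np.load('pics/%s0.png.npy'%n) for n in ci}
def blob(n,p,mask,r):
    x,y=int(p[0]*S),int(p[1]*S); m=np.zeros(mask.shape,np.uint8); m[y-r:y+r,x-r:x+r]=mask[y-r:y+r,x-r:x+r]
    k,l,st,ce=cv2.connectedComponentsWithStats(m); i=1+np.argmin([np.hypot(*(c-[x,y]))-0.02*s[4] for c,s in zip(ce[1:],st[1:])]); return ce[i],st[i],l==i
def tri(a,b):
    P=[];q=[]
    for n,p in(('scene',a),('side',b)):
        c=ci[n];P.append(np.c_[cv2.Rodrigues(c['rvec'])[0],np.ravel(c['tvec'])]);q.append(cv2.undistortPoints(np.array(p,float).reshape(1,1,2),c['mtx'],dist(c)).reshape(2,1))
    X=cv2.triangulatePoints(*P,*q).ravel();return X[:3]/X[3]
W={}
for nm,a,b in(('near',(364,292),(369,307)),('far',(436,350),(459,293))):
    r=[]
    for n,p in(('scene',a),('side',b)):
        g=im[n].max(2)<75; c,s,m=blob(n,p,g.astype(np.uint8),11 if n=='side' else 13); r.append(c); print(nm,n,c,s)
        if 0: pass
    W[nm]=tri(*r); print(nm,W[nm],[plane(ci[n],c,.143)[0] for n,c in zip(ci,r)])
d=W['far']-W['near'];print('sep',np.hypot(*d[:2]),'yaw',np.arctan2(d[1],d[0]))
for a in((208,371),(279,356),(241,419),(300,406)):
    c,s,m=blob('scene',a,(im['scene'].min(2)>90).astype(np.uint8),16); print('can',c,s[4],plane(ci['scene'],c,.03)[0])
for a in((361,406),(423,413),(338,465),(409,459)):
    c,s,m=blob('side',a,(im['side'].min(2)>90).astype(np.uint8),14); print('can side',c,s[4],plane(ci['side'],c,.03)[0])
p=lambda n,q,z:plane(ci[n],np.array(q)*S,z)[:,:2]
print('lid corners scene',p('scene',[(345,297),(410,253),(504,322),(438,375)],.124))
print('micro/mouse',p('scene',[(545,262),(520,210),(598,250),(463,238)],.02))
a=cv2.imread('pics/scene0.png')[150:300,110:340];cv2.imwrite('pics/c.png',cv2.resize(a,None,fx=3.4,fy=3.4,interpolation=cv2.INTER_CUBIC))
```

```text
near scene [232.2295 186.1639] [228 181  10  12  61]
near side [236.0294 196.9706] [234 191   5  13  34]
near [0.4733 0.0038 0.1422] [array([0.4725, 0.0051, 0.143 ]), array([0.4739, 0.001 , 0.143 ])]
far scene [278.4151 223.6038] [274 218  10  13  53]
far side [293.4878 188.122 ] [291 182   6  13  41]
far [0.7013 0.0372 0.1412] [array([0.7014, 0.0378, 0.143 ]), array([0.7013, 0.0336, 0.143 ])]
sep 0.23045105726401086 yaw 0.14524563988999376
can [133.7119 238.5876] 177 [ 0.3975 -0.3602  0.03  ]
can [178.6761 229.2102] 176 [ 0.4494 -0.21    0.03  ]
can [154.8744 269.3518] 199 [ 0.555  -0.3573  0.03  ]
can [192.5105 261.0842] 190 [ 0.5965 -0.2376  0.03  ]
can side [230.5902 259.8361] 122 [ 0.4435 -0.2105  0.03  ]
can side [270.6364 265.007 ] 143 [ 0.5904 -0.242   0.03  ]
can side [216.1143 298.5214] 140 [ 0.3906 -0.3663  0.03  ]
can side [261.7246 294.9222] 167 [ 0.5494 -0.3616  0.03  ]
lid corners scene [[ 0.45   -0.0293]
 [ 0.4149  0.1757]
 [ 0.7128  0.2192]
 [ 0.7479  0.012 ]]
micro/mouse [[0.5495 0.5075]
 [0.356  0.59  ]
 [0.5946 0.6537]
 [0.3577 0.3893]]
```

View pics/c.png

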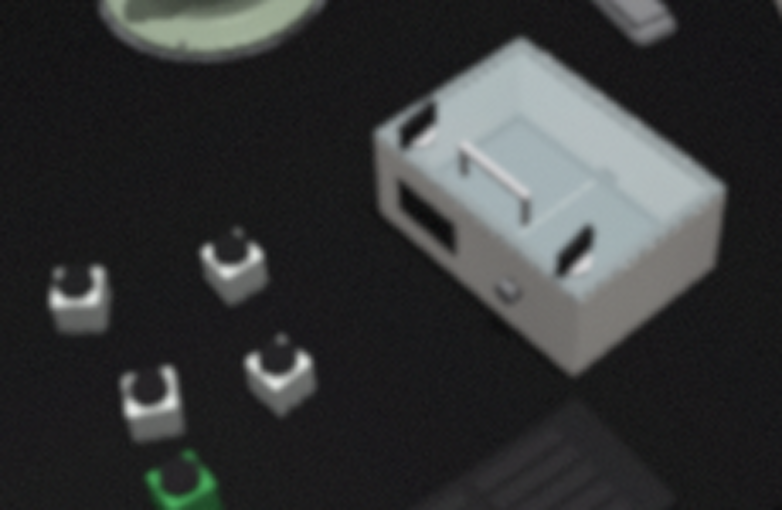

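Request:
play_rows(deltas=[[17, -41, 0, 0, 0, -4.3, 50], [18, -41, 0, 0, 0, -4.3, 50], [18, -41, 0, 0, 0, -4.3, 50], [18, -41, 0, 0, 0, -4.3, 50], [18, -41, 0, 0, 0, -4.3, 50], [18, -41, 0, 0, 0, -4.3, 50], [18, -41, 0, 0, 0, -4.3, 50], [18, -41, 0, 0, 0, -4.3, 50]], grip_force=60)

```text
clock: 1.15
position: [0.3705, 0.2529, 0.2313]
tool_rot: [2.149, 1.571, 1.174]
force: [-0.1, 0.9, 0.2]
grip_width: 0.0499
```

Request:
play_rows(deltas=[[17, -42, 0, 0, 0, -4.3, 50], [17, -42, 0, 0, 0, -4.3, 50], [17, -42, 0, 0, 0, -4.3, 50], [17, -42, 0, 0, 0, -4.3, 50], [17, -41, 0, 0, 0, -4.3, 50], [18, -41, 0, 0, 0, -4.5, 50], [0, 0, 0, 0, 0, 0, 50], [0, 0, 0, 0, 0, 0, 50]])

```text
clock: 2.15
position: [0.4728, 0.0046, 0.2311]
tool_rot: [-2.016, 1.57, 2.841]
force: [-0.5, 0.8, -1.0]
grip_width: 0.0497
```

```bash
cat >> h.py <<'E'
from scipy.spatial.transform import Rotation as Rot
def st():
    s=telemetry.observe(); R=Rot.from_euler('xyz',s['tool_rot']).as_matrix(); y=R[:,1]
    print('t%.1f'%s['clock'],'pos',np.round(s['position']*1000,1),'xaxis',np.round(R[:,0],3),'yaz %.1f'%np.degrees(np.arctan2(y[1],y[0])),'q',np.round(s['qpos'],2),'F',np.round(s['force'],1),'w %.1f'%(s['grip_width']*1000)); return s
E
python3 - <<'E'
from h import *
st(); grab('wrist','w1.png'); c=cam('w1.png')
np.set_printoptions(precision=1,suppress=True)
print(proj(c,[[.4733,.004,.158],[.7013,.037,.158],[.473,.004,.131]]))
E
```

```text
t2.1 pos [472.8   4.6 231.1] xaxis [-0.001  0.    -1.   ] yaz 8.3 q [-0.47  0.3   0.41  2.   -0.15  0.87  0.17] F [-0.5  0.8 -1. ] w 49.7
[[251.7 199.5]
 [528.2 200. ]
 [251.3 189.5]]
```

View pics/w1.png

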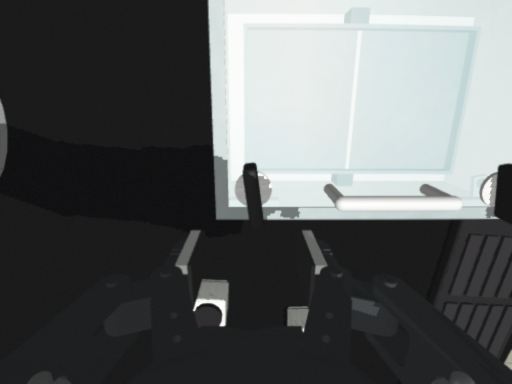

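The near wing is centred near (254,195), within 2–3 mm of the prediction, and leans about 7° CCW. Next I descend and grip it.

Request:
play_rows(deltas=[[1, 0, -30, 0, 0, 3, 50], [1, 1, -30, 0, 0, 3, 50], [0, 0, -25, 0, 0, 0, 50], [0, 0, -13, 0, 0, 0, 50], [0, 0, 0, 0, 0, 0, 50], [0, 0, 0, 0, 0, 0, 0], [0, 0, 0, 0, 0, 0, 0], [0, 0, 0, 0, 0, 0, 0]])

```text
clock: 3.2
position: [0.4747, 0.0053, 0.1341]
tool_rot: [-2.825, 1.57, 2.137]
force: [-6.7, 0.8, 14.5]
grip_width: 0.0107
```

Request:
play_rows(deltas=[[0, 0, 0, 0, 0, 0, 0], [0, 0, 0, 0, 0, 0, 0]])

```text
clock: 3.45
position: [0.4747, 0.0054, 0.134]
tool_rot: [-2.835, 1.57, 2.126]
force: [-8.1, 1.1, 13.9]
grip_width: 0.0106
```

Request:
play_rows(deltas=[[0, 0, 0, 0, 0, 8, 0], [0, 0, 0, 0, 0, 9, 0], [0, 0, 0, 0, 0, 9, 0], [0, 0, 0, 0, 0, 9, 0], [0, 0, 0, 0, 0, 9, 0], [0, 0, 0, 0, 0, 9, 0], [0, 0, 0, 0, 0, 9, 0], [0, 0, 0, 0, 0, 9, 0]])

```text
clock: 4.45
position: [0.4737, 0.0043, 0.134]
tool_rot: [-2.565, 1.568, -2.643]
force: [-13.1, -5.7, 19.1]
grip_width: 0.011
```

Request:
play_rows(deltas=[[0, 0, 0, 0, 0, 8, 0], [0, 0, 0, 0, 0, 3, 0], [0, 0, 0, 0, 0, 0, 0], [0, 0, 0, 0, 0, 0, 40], [0, 0, 0, 0, 0, 0, 40], [0, 0, 30, 0, 0, 0, 40], [0, 0, 40, 0, 0, 0, 40], [0, 0, 20, 0, 0, 0, 50]])

```text
clock: 5.45
position: [0.4757, 0.0055, 0.2253]
tool_rot: [-0.003, 1.568, 0.107]
force: [0.2, -0.3, -0.2]
grip_width: 0.0498
```

Run:
```python
from h import *
st(); grab('wrist','w2.png')
```

```text
t5.5 pos [475.7   5.5 225.3] xaxis [ 0.002  0.    -1.   ] yaz 96.3 q [-0.08  0.29 -0.07  1.99  0.03  0.86  1.52] F [ 0.2 -0.3 -0.2] w 49.8
```

View pics/w2.png

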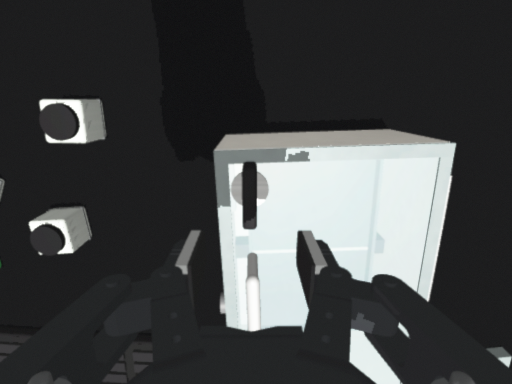

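The near wing now lies parallel to the edge and the handle (vertical at (250,195)), so it is unlocked. Next is the far wing.

Request:
play_rows(deltas=[[28, 4, 0, 0, 0, -10, 50], [28, 4, 0, 0, 0, -10, 50], [28, 4, 0, 0, 0, -10, 50], [28, 4, 0, 0, 0, -10, 50], [28, 4, 0, 0, 0, -10, 50], [29, 4, 0, 0, 0, -10, 50], [29, 4, 0, 0, 0, -10, 50], [29, 5, 0, 0, 0, -10, 50]])

```text
clock: 6.5
position: [0.703, 0.0386, 0.2229]
tool_rot: [-0.54, 1.571, -1.831]
force: [-0.8, -0.5, -0.2]
grip_width: 0.0502
```

Request:
play_rows(deltas=[[0, 0, 0, 0, 0, -2, 50], [0, 0, 0, 0, 0, 0, 50]])

```text
clock: 6.75
position: [0.7016, 0.0382, 0.2228]
tool_rot: [-1.396, 1.57, -2.716]
force: [-0.7, -0.7, -0.2]
grip_width: 0.0496
```

Run:
```python
from h import *
st(); grab('wrist','w3.png'); c=cam('w3.png')
print(proj(c,[[.703,.0385,.158],[.703,.0385,.128]]))
```

```text
t6.8 pos [701.6  38.2 222.8] xaxis [-0.001 -0.    -1.   ] yaz 14.4 q [-0.3   0.68  0.27  1.39 -0.19  1.1   0.25] F [-0.7 -0.7 -0.2] w 49.6
[[253.13660849 202.41711456]
 [252.9190106  190.78003412]]
```

View pics/w3.png

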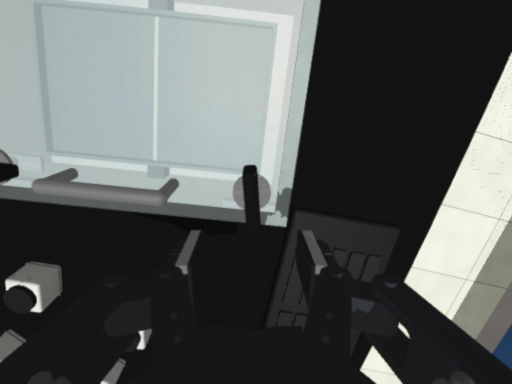

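Request:
play_rows(deltas=[[0, 1, -30, 0, 0, 0, 50], [0, 0, -30, 0, 0, 0, 50], [0, 0, -20, 0, 0, 0, 50], [0, 0, -9, 0, 0, 0, 50], [0, 0, 0, 0, 0, 0, 50], [0, 0, 0, 0, 0, 0, 0], [0, 0, 0, 0, 0, 0, 0], [0, 0, 0, 0, 0, 0, 0]])

```text
clock: 7.8
position: [0.702, 0.0393, 0.1352]
tool_rot: [2.188, 1.571, 0.866]
force: [-4.3, -0.0, 7.1]
grip_width: 0.0107
```

Request:
play_rows(deltas=[[0, 0, 0, 0, 0, 0, 0], [0, 0, 0, 0, 0, 8, 0], [0, 0, 0, 0, 0, 9, 0], [0, 0, 0, 0, 0, 9, 0], [0, 0, 0, 0, 0, 9, 0], [0, 0, 0, 0, 0, 9, 0], [0, 0, 0, 0, 0, 9, 0], [0, 0, 0, 0, 0, 9, 0]])

```text
clock: 8.8
position: [0.7008, 0.038, 0.1351]
tool_rot: [-2.35, 1.568, -2.585]
force: [-15.6, -6.0, 12.8]
grip_width: 0.0108
```

Request:
play_rows(deltas=[[0, 0, 0, 0, 0, 9, 0], [0, 0, 0, 0, 0, 9, 0], [0, 0, 0, 0, 0, 3, 0], [0, 0, 0, 0, 0, 0, 40], [0, 0, 0, 0, 0, 0, 40], [0, 0, 30, 0, 0, 0, 40], [0, 0, 40, 0, 0, 0, 40], [0, 0, 40, 0, 0, 0, 50]])

```text
clock: 9.8
position: [0.7021, 0.0395, 0.2456]
tool_rot: [0.006, 1.571, 0.133]
force: [0.8, -0.8, 0.4]
grip_width: 0.0501
```

Run:
```python
from h import *
st(); grab('wrist','w4.png')
```

```text
t9.8 pos [702.1  39.5 245.6] xaxis [ 0.  0. -1.] yaz 97.3 q [-0.06  0.64 -0.13  1.35  0.09  1.16  1.49] F [ 0.8 -0.8  0.4] w 50.1
```

View pics/w4.png

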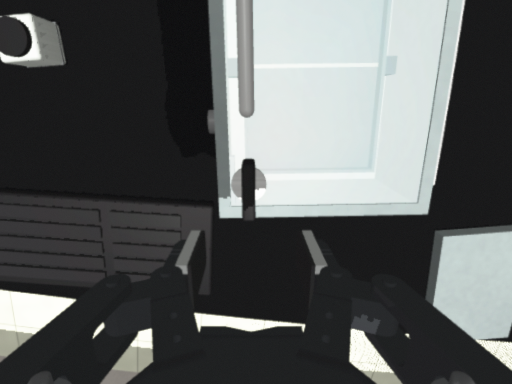

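Both fasteners are unlocked: the far wing is vertical at (249,190), parallel to the bar. Next I grip the handle bar, and a script works out the arc.

Request:
play_rows(deltas=[[-29, -4, 0, 0, 0, 1.2, 50], [-29, -4, 0, 0, 0, 0, 50], [-29, -5, 0, 0, 0, 0, 50], [-27, -4.5, -20, 0, 0, 0, 50], [0, 0, -40, 0, 0, 0, 50], [0, 0, -33, 0, 0, 0, 50], [0, 0, 0, 0, 0, 0, 50], [0, 0, 0, 0, 0, 0, 0]], grip_force=30)

```text
clock: 10.85
position: [0.5888, 0.022, 0.1525]
tool_rot: [-0.041, 1.569, 0.107]
force: [0.2, -0.5, -0.5]
grip_width: 0.0329
```

Request:
play_rows(deltas=[[0, 0, 0, 0, 0, 0, 0], [0, 0, 0, 0, 0, 0, 0], [0, 0, 0, 0, 0, 0, 0], [0, 0, 0, 0, 0, 0, 0]])

```text
clock: 11.35
position: [0.589, 0.0208, 0.1528]
tool_rot: [-0.488, 1.568, -0.341]
force: [0.1, -5.3, 5.7]
grip_width: 0.0109
```

Run:
```python
from h import *
s=st(); np.set_printoptions(precision=1,suppress=True)
yaw=.1495; xp=np.array([np.cos(yaw),np.sin(yaw),0]); yp=np.array([-xp[1],xp[0],0]); z=np.array([0,0,1.])
T=s['position']*1000; bar=T+[0,0,12]; bar[2]=164
H=bar+180*yp-46*z; print('hinge',H)
N=16; r=np.hypot(180,46);a0=np.arctan2(46,180);P=[]
off=T-bar
for i in range(N+1):
    th=1.52*i/N; ph=np.radians(30)*i/N
    b=H-yp*r*np.cos(a0+th)+z*r*np.sin(a0+th)
    P.append(b+ (-12-0)*( z*np.cos(ph)+yp*np.sin(ph)))
D=np.diff(P,axis=0); print(D); print('rot/row',-30/N*xp, 'c',np.cumsum(D,0)[-1])
```

```text
t11.3 pos [589.   20.8 152.8] xaxis [ 0.003 -0.001 -1.   ] yaz 98.4 q [-0.03  0.56 -0.15  1.77  0.11  0.82  1.49] F [ 0.1 -5.3  5.7] w 10.9
hinge [562.2 198.8 118. ]
[[-0.7  4.7 16.9]
 [-0.9  6.3 16.3]
 [-1.2  7.8 15.6]
 [-1.4  9.2 14.8]
 [-1.6 10.6 13.8]
 [-1.8 11.8 12.7]
 [-1.9 12.9 11.5]
 [-2.1 13.9 10.2]
 [-2.2 14.8  8.8]
 [-2.3 15.6  7.3]
 [-2.4 16.2  5.7]
 [-2.5 16.6  4.1]
 [-2.6 16.9  2.5]
 [-2.6 17.1  0.8]
 [-2.6 17.1 -0.8]
 [-2.5 16.9 -2.5]]
rot/row [-1.9 -0.3 -0. ] c [-31.4 208.4 137.7]
```

Request:
play_rows(deltas=[[-0.7, 4.7, 16.9, -1.9, -0.3, 0, 0], [-0.9, 6.3, 16.3, -1.9, -0.3, 0, 0], [-1.2, 7.8, 15.6, -1.9, -0.3, 0, 0], [-1.4, 9.2, 14.8, -1.9, -0.3, 0, 0], [-1.6, 10.6, 13.8, -1.9, -0.3, 0, 0], [-1.8, 11.8, 12.7, -1.9, -0.3, 0, 0], [-1.9, 12.9, 11.5, -1.9, -0.3, 0, 0], [-2.1, 13.9, 10.2, -1.9, -0.3, 0, 0]])

```text
clock: 12.35
position: [0.5779, 0.0969, 0.2657]
tool_rot: [-1.548, 1.298, -1.403]
force: [5.4, -9.0, 6.4]
grip_width: 0.0106
```

Request:
play_rows(deltas=[[-2.2, 14.8, 8.8, -1.9, -0.3, 0, 0], [-2.3, 15.6, 7.3, -1.9, -0.3, 0, 0], [-2.4, 16.2, 5.7, -1.9, -0.3, 0, 0], [-2.5, 16.6, 4.1, -1.9, -0.3, 0, 0], [-2.6, 16.9, 2.5, -1.9, -0.3, 0, 0], [-2.6, 17.1, 0.8, -1.9, -0.3, 0, 0], [-2.6, 17.1, -0.8, -1.9, -0.3, 0, 0], [-2.5, 16.9, -2.5, -1.9, -0.3, 0, 0]])

```text
clock: 13.35
position: [0.5583, 0.2304, 0.2919]
tool_rot: [-1.552, 1.033, -1.406]
force: [8.7, -0.8, 10.4]
grip_width: 0.0109
```

Run:
```python
from h import *
st(); grab('scene','s5.png')
a=cv2.imread('pics/s5.png')[100:340,100:420];cv2.imwrite('pics/s5c.png',cv2.resize(a,(800,600)))
```

```text
t13.3 pos [558.3 230.4 291.9] xaxis [ 0.084 -0.505 -0.859] yaz 98.2 q [-0.71  0.57 -0.04  1.48  0.47  1.43  0.83] F [ 8.7 -0.8 10.4] w 10.9
```

View pics/s5c.png

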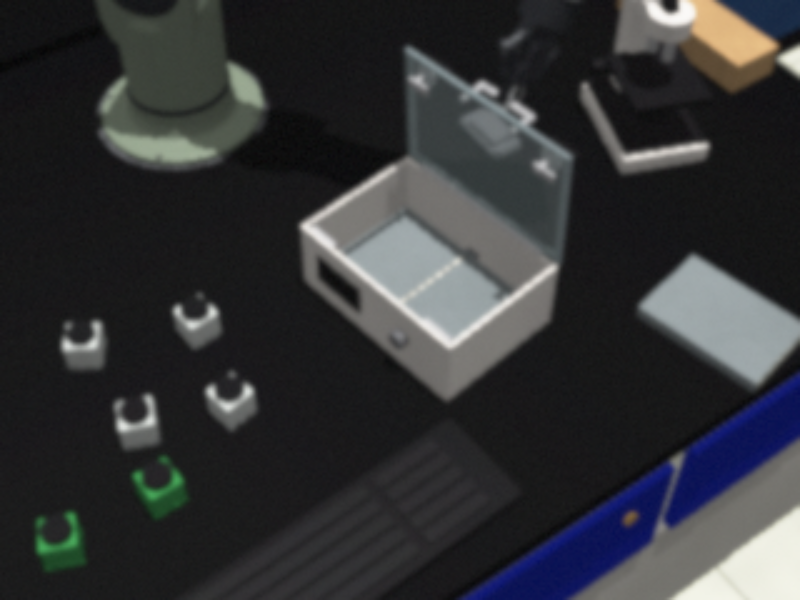

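The lid stands open at about 1.5 rad and the tray is visible inside. The microscope is clear. I release, retreat and go look over the canisters.

Request:
play_rows(deltas=[[0, 0, 0, 0, 0, 0, 30], [0, 0, 0, 0, 0, 0, 30], [-1.7, 10, 17, 0, 0, 0, 30], [-2.5, 15, 26, 0, 0, 0, 30], [-2.5, 15, 26, 0, 0, 0, 30], [-2, 10, 27, 0, 0, 0, 30], [0, 0, 20, 7.5, 1.1, 0, 40], [0, -30, 0, 7.5, 1.1, 0, 40]])

```text
clock: 14.4
position: [0.5481, 0.2519, 0.4061]
tool_rot: [-1.544, 1.304, -1.394]
force: [1.3, -1.1, -1.2]
grip_width: 0.04
```

Request:
play_rows(deltas=[[-3, -45, 0, 7.5, 1.1, 0, 50], [-3, -45, 0, 7.2, 1.1, 0, 60], [-3, -45, 0, 0, 0, -8, 75], [-3, -45, 0, 0, 0, -8, 75], [-3, -45, 0, 0, 0, -8, 75], [-4, -45, -15, 0, 0, -8, 75], [-4, -45, -20, 0, 0, -8, 75], [-4, -45, -20, 0, 0, -8, 75]])

```text
clock: 15.4
position: [0.5204, -0.1116, 0.3499]
tool_rot: [-1.16, 1.557, -1.857]
force: [-0.3, 0.9, 0.4]
grip_width: 0.0753
```

Request:
play_rows(deltas=[[-3, -45, -20, 0, 0, -8, 75], [-3, -45, -20, 0, 0, -8, 75], [-3, -45, 0, 0, 0, -9, 75], [-3, -45, 0, 0, 0, -9, 75], [-2, -35, 0, 0, 0, 0, 75], [0, 0, 0, 0, 0, 0, 75], [0, 0, 0, 0, 0, 0, 75]])

```text
clock: 16.27
position: [0.5069, -0.3245, 0.3101]
tool_rot: [-1.243, 1.557, -2.527]
force: [0.8, 0.7, 0.2]
grip_width: 0.0746
```

Run:
```python
from h import *
st(); grab('wrist','w6.png')
```

```text
t16.3 pos [ 506.9 -324.5  310.1] xaxis [-0.011 -0.008 -1.   ] yaz 16.4 q [ 0.22  0.44  0.36  1.58 -0.15  1.16  0.89] F [0.8 0.7 0.2] w 74.6
```

View pics/w6.png

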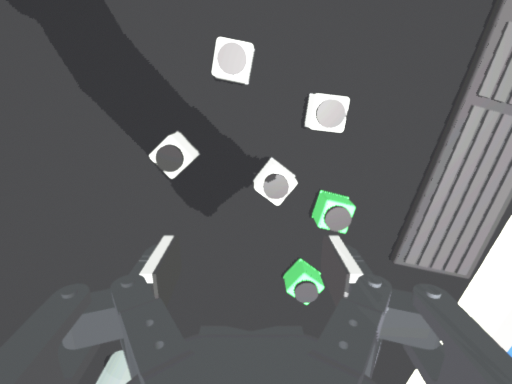

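The canisters are at (232,58), (330,113), (170,156) and (276,185). The green look-alikes are at (336,213) and (304,283).

```bash
cat >> h.py <<'E'
def cans(f,pxs,r=32,thr=150):
    im=np.load('pics/'+f+'.npy'); c=cam(f); out=[]
    for x,y in pxs:
        m=np.zeros(im.shape[:2],np.uint8); y0,x0=max(0,y-r),max(0,x-r); m[y0:y+r,x0:x+r]=(im.min(2)>thr)[y0:y+r,x0:x+r]
        cs=cv2.findContours(m,cv2.RETR_EXTERNAL,cv2.CHAIN_APPROX_NONE)[0]; h=cv2.convexHull(np.vstack([k for k in cs if len(k)>6])).reshape(-1,2)
        W=plane(c,h,.05)[:,:2]*1000
        (cx,cy),(w,hh),a=cv2.minAreaRect(W.astype(np.float32))
        hm=np.zeros_like(m); cv2.fillConvexPoly(hm,h,1); hm=cv2.erode(hm,np.ones((3,3)))*(im.min(2)<=thr).astype(np.uint8)
        k,l,s,ce=cv2.connectedComponentsWithStats(hm); i=1+np.argmax(s[1:,4]); cp=plane(c,ce[i],.058)[0]*1000
        print((x,y),'rect',np.round([cx,cy,w,hh]),'ang %.0f'%(a%90),'cap',np.round(cp[:2],1),s[i,4])
E
python3 - <<'E'
from h import *
cans('w6.png',[(232,58),(330,113),(172,156),(276,182)])
E
```

```text
Traceback (most recent call last):
  File "h.py", line 26, in cans
    k,l,s,ce=cv2.connectedComponentsWithStats(hm); i=1+np.argmax(s[1:,4]); cp=plane(c,ce[i],.058)[0]*1000
                                                       ~~~~~~~~~^^^^^^^^^
ValueError: attempt to get argmax of an empty sequence
```

```bash
sed -i 's/thr=150)/thr=150,ct=205)/; s/(im.min(2)<=thr)/(im.min(2)<=ct)/' h.py
python3 - <<'E'
from h import *
im=np.load('pics/w6.png.npy'); print(im[58,232],im[113,330],im[156,170],im[185,276],im[45,222],im[120,312],im[165,180])
cans('w6.png',[(232,58),(330,113),(172,156),(276,182)])
E
```

```text
[223 219 220] [219 215 215] [97 97 98] [179 179 177] [255 255 255] [255 255 255] [105 106 103]
(232, 58) rect [ 444. -211.   51.   52.] ang 5 cap [ 455.2 -235.5] 1
(330, 113) rect [ 586. -239.   57.   50.] ang 10 cap [ 570.5 -240.9] 10
(172, 156) rect [ 395. -357.   60.   49.] ang 59 cap [ 392.7 -360.6] 602
(276, 182) rect [ 548. -354.   55.   56.] ang 69 cap [ 549.9 -357.1] 502
```

Run:
```python
from h import *
cans('w6.png',[(232,58),(330,113)],ct=238)
im=cv2.imread('pics/w6.png')[20:220,140:370]; g=im.copy(); cv2.imwrite('pics/w6c.png',cv2.resize(g,None,fx=3.4,fy=3,interpolation=cv2.INTER_CUBIC) if 0 else cv2.resize(g,None,fx=2.9,fy=2.9,interpolation=cv2.INTER_CUBIC))
for t in (150,250):
  cans('w6.png',[(172,156),(276,182)],thr=t if t==150 else 90)
```

```text
(232, 58) rect [ 444. -211.   51.   52.] ang 5 cap [ 443.4 -210.1] 710
(330, 113) rect [ 586. -239.   57.   50.] ang 10 cap [ 589.1 -238.3] 659
(172, 156) rect [ 395. -357.   60.   49.] ang 59 cap [ 392.7 -360.6] 602
(276, 182) rect [ 548. -354.   55.   56.] ang 69 cap [ 549.9 -357.1] 502
(172, 156) rect [ 396. -356.   61.   51.] ang 58 cap [ 392.7 -360.7] 605
(276, 182) rect [ 548. -354.   57.   58.] ang 69 cap [ 549.9 -357.1] 502
```

View pics/w6c.png

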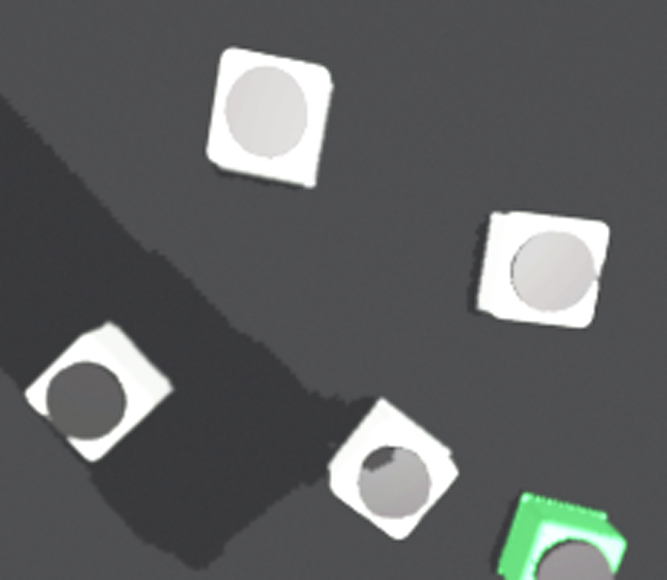

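Heads computed: B (443.5,−210) at 5°, D (589,−238.5) at 10°, A (393,−361) at −31°, C (550,−357) at −21°. I pick D first.

Request:
play_rows(deltas=[[20, 21, -40, 0.5, -0.6, -2, 70], [20, 21, -40, 0, 0, -2, 70], [21, 22, -40, 0, 0, -2, 70], [21, 22, -40, 0, 0, 0, 70], [0, 0, -45, 0, 0, 0, 70], [0, 0, -45, 0, 0, 0, 70], [0, 0, -30, 0, 0, 0, 70], [0, 0, -15, 0, 0, 0, 70]])

```text
clock: 17.32
position: [0.5888, -0.2376, 0.0137]
tool_rot: [-2.389, 1.568, 2.506]
force: [0.5, 0.1, -0.3]
grip_width: 0.0701
```

Request:
play_rows(deltas=[[0, 0, 0, 0, 0, 0, 70], [0, 0, 0, 0, 0, 0, 30], [0, 0, 0, 0, 0, 0, 30], [0, 0, 0, 0, 0, 0, 30]], grip_force=50)

```text
clock: 17.82
position: [0.59, -0.239, 0.0166]
tool_rot: [1.532, 1.569, 0.143]
force: [-0.6, 0.7, 7.4]
grip_width: 0.0472
```

Run:
```python
from h import *
st()
```

```text
t17.8 pos [ 590.  -239.    16.6] xaxis [ 0.001  0.    -1.   ] yaz 10.4 q [ 0.14  0.83  0.24  1.71 -0.3   0.64  0.72] F [-0.6  0.7  7.4] w 47.2
```

Request:
play_rows(deltas=[[0, 0, 30, 0, 0, 0, 30], [0, 0, 50, 0, 0, 0, 30], [5, 20, 50, 0, 0, 0, 30], [5, 40, 45, 0, 0, -1.8, 30], [11, 55, 0, 0, 0, 0, 30], [11, 55, 0, 0, 0, 0, 30], [11, 55, 0, 0, 0, 0, 30], [11, 55, 0, 0, 0, 0, 30]])

```text
clock: 18.82
position: [0.6433, 0.0431, 0.191]
tool_rot: [2.67, 1.57, 1.249]
force: [1.1, -0.7, -1.8]
grip_width: 0.0472
```

Request:
play_rows(deltas=[[9, 55, 0, 0, 0, 0, 30], [0, 49, 0, 0, 0, 0, 30], [0, 0, 0, 0, 0, 0, 30], [0, 0, 0, 0, 0, 0, 30]])

```text
clock: 19.32
position: [0.652, 0.1446, 0.1906]
tool_rot: [-2.635, 1.57, 2.227]
force: [-0.7, -0.9, -1.4]
grip_width: 0.0473
```

Run:
```python
from h import *
st(); a=grab('wrist','w7.png')
b=grab('scene','s7.png')
cv2.imwrite('pics/7.png',np.hstack([cv2.resize(a,(400,300)),cv2.resize(b[100:340,100:420],(400,300))])[:,:,::-1])
```

```text
t19.3 pos [652.  144.6 190.6] xaxis [-0.  0. -1.] yaz 8.6 q [-0.51  0.66  0.33  1.53 -0.24  1.    0.04] F [-0.7 -0.9 -1.4] w 47.3
```

View pics/7.png

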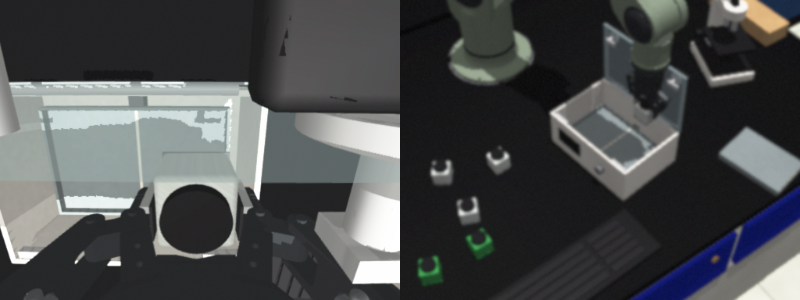

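The wrist camera sits on the lid side, right at the lid's edge. I'll use rows v=+16/−40 mm instead of ±38, with the jaws along the tray's length, to keep clear of the lid.

Request:
play_rows(deltas=[[4, -22, 0, 0, 0, 0, 30], [0, 0, -30, 0, 0, 0, 30], [0, 0, -40, 0, 0, 0, 30], [0, 0, -35, 0, 0, 0, 30], [0, 0, -20, 0, 0, 0, 30], [0, 0, -15, 0, 0, 0, 30], [0, 0, 0, 0, 0, 0, 30]])

```text
clock: 20.3
position: [0.6564, 0.1226, 0.05]
tool_rot: [-2.291, 1.57, 2.571]
force: [-0.2, -1.2, 0.0]
grip_width: 0.0473
```

Request:
play_rows(deltas=[[0, 0, 0, 0, 0, 0, 52], [0, 0, 0, 0, 0, 0, 60], [0, 0, 0, 0, 0, 0, 60], [0, 0, 25, 0, 0, 0, 60], [0, 0, 45, 0, 0, 0, 60], [0, 0, 50, 0, 0, 0, 60], [0, 0, 30, 0, 0, 0, 60], [0, 0, 0, 0, 0, 0, 60]])

```text
clock: 21.3
position: [0.6573, 0.1235, 0.2035]
tool_rot: [1.928, 1.566, 0.507]
force: [-0.4, -0.2, -0.9]
grip_width: 0.06
```

Run:
```python
from h import *
st(); b=grab('scene','s8.png'); a=grab('wrist','w8.png')
cv2.imwrite('pics/8.png',np.hstack([cv2.resize(a,(400,300)),cv2.resize(b[100:340,100:420],(400,300))])[:,:,::-1])
S=cam('s8.png'); im=b
m=(im.min(2)>90).astype(np.uint8)
k,l,s,ce=cv2.connectedComponentsWithStats(m)
for i in range(1,k):
    if 100<s[i,4]<260:
        P=plane(S,ce[i],.03)[0]*1000
        if P[1]<-100: print(np.round(P[:2]),s[i,4])
```

```text
t21.3 pos [657.3 123.5 203.5] xaxis [ 0.004  0.002 -1.   ] yaz 8.6 q [-0.48  0.64  0.34  1.52 -0.24  1.02  0.07] F [-0.4 -0.2 -0.9] w 60.0
[ 449. -210.] 177
[ 397. -360.] 177
[ 555. -357.] 199
```

View pics/8.png

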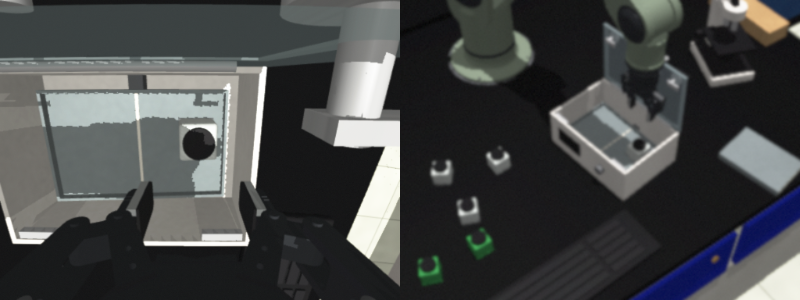

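Request:
play_rows(deltas=[[-26, -42, 0, 0, 0.2, -3.6, 70], [-26, -42, 0, 0, 0, 0, 70], [-27, -42, 0, 0, 0, 0, 70], [-27, -42, 0, 0, 0, 0, 70], [-27, -42, 0, 0, 0, 0, 70], [-27, -42, 0, 0, 0, 0, 70], [-27, -42, -40, 0, 0, 0, 70], [-27, -39.5, -40, 0, 0, 0, 70]])

```text
clock: 22.4
position: [0.4417, -0.2103, 0.1198]
tool_rot: [-1.793, 1.567, 3.007]
force: [1.7, -0.6, -1.1]
grip_width: 0.0699
```

Request:
play_rows(deltas=[[0, 0, -40, 0, 0, 0, 70], [0, 0, -40, 0, 0, 0, 70], [0, 0, -20, 0, 0, 0, 70], [0, 0, -8, 0, 0, 0, 70], [0, 0, 0, 0, 0, 0, 30], [0, 0, 0, 0, 0, 0, 30], [0, 0, 0, 0, 0, 0, 30], [0, 0, 0, 0, 0, 0, 30]])

```text
clock: 23.4
position: [0.443, -0.2093, 0.0133]
tool_rot: [-1.841, 1.567, 2.959]
force: [-0.9, 1.2, 5.8]
grip_width: 0.0474
```

Request:
play_rows(deltas=[[0, 0, 30, 0, 0, 0, 30], [0, 0, 50, 0, 0, 0, 30], [5, 10, 50, 0, 0, 1.8, 30], [5, 30, 45, 0, 0, 1.8, 30], [13, 55, 0, 0, 0, 0, 30], [13, 55, 0, 0, 0, 0, 30], [13, 55, 0, 0, 0, 0, 30], [11, 47, 0, 0, 0, 0, 30]])

```text
clock: 24.4
position: [0.5028, 0.045, 0.1882]
tool_rot: [-1.954, 1.567, 2.909]
force: [0.4, -1.1, -1.7]
grip_width: 0.0473
```

Request:
play_rows(deltas=[[0, 0, 0, 0, 0, 0, 30], [0, 0, -40, 0, 0, 0, 30], [0, 0, -40, 0, 0, 0, 30], [0, 0, -25, 0, 0, 0, 30], [0, 0, -15, 0, 0, 0, 30], [0, 0, -10, 0, 0, 0, 30], [0, 0, -8, 0, 0, 0, 30], [0, 0, 0, 0, 0, 0, 30]])

```text
clock: 25.4
position: [0.5028, 0.0426, 0.05]
tool_rot: [-1.855, 1.567, 3.007]
force: [-0.8, 0.0, -0.7]
grip_width: 0.0474
```

Run:
```python
from h import *
st()
```

```text
t25.4 pos [502.8  42.6  50. ] xaxis [-0.004  0.001 -1.   ] yaz 8.6 q [-0.38  0.64  0.25  2.05 -0.32  0.49  0.25] F [-0.8  0.  -0.7] w 47.4
```

Request:
play_rows(deltas=[[0, 0, 0, 0, 0, 0, 52], [0, 0, 0, 0, 0, 0, 60], [0, 0, 0, 0, 0, 0, 60], [0, 0, 25, 0, 0, 0, 60], [0, 0, 45, 0, 0, 0, 60], [0, 0, 50, 0, 0, 0, 60], [0, 0, 30, 0, 0, 0, 60], [0, 0, 0, 0, 0, 0, 60]])

```text
clock: 26.4
position: [0.5036, 0.0429, 0.2021]
tool_rot: [-3.003, 1.569, 1.86]
force: [-1.2, -0.5, -0.9]
grip_width: 0.0601
```

Request:
play_rows(deltas=[[-12, -50, 0, 0, -0.2, -5, 70], [-14, -50, 0, 0, 0, -5, 70], [-14, -50, 0, 0, 0, -5, 70], [-14, -50, 0, 0, 0, -5, 70], [-14, -50, 0, 0, 0, -5, 70], [-14, -50, 0, 0, 0, -5, 70], [-14, -52, 0, 0, 0, -5, 70], [-14, -52, -20, 0, 0, -4.6, 70]])

```text
clock: 27.4
position: [0.3925, -0.363, 0.1798]
tool_rot: [2.529, 1.57, 0.415]
force: [-0.9, 0.1, 0.5]
grip_width: 0.0702
```

Run:
```python
from h import *
st(); b=grab('scene','s9.png'); a=grab('wrist','w9.png')
cv2.imwrite('pics/9.png',np.hstack([cv2.resize(a,(400,300)),cv2.resize(b[100:340,100:420],(400,300))])[:,:,::-1])
print('proj A cap',proj(cam('w9.png'),[[.393,-.361,.058],[.55,-.357,.058]]))
```

```text
t27.4 pos [ 392.5 -363.   179.8] xaxis [ 0.001  0.    -1.   ] yaz -31.1 q [ 0.21  0.51  0.59  1.91 -0.38  0.83  0.46] F [-0.9  0.1  0.5] w 70.2
proj A cap [[250.75568497 173.33682136]
 [401.17518459  78.34844012]]
```

View pics/9.png

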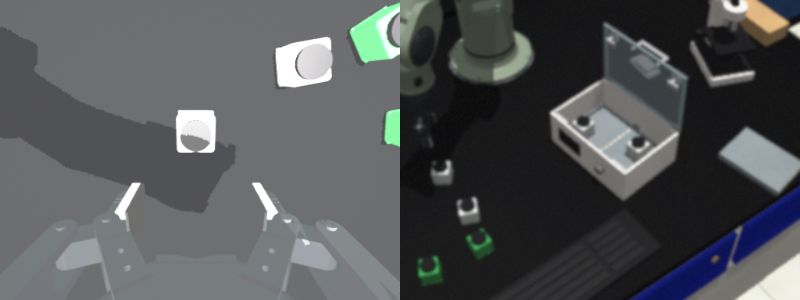

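Canister A sits exactly where predicted, at (250,174), and is aligned with the jaws. Two canisters are in the tray at opposite ends. Next I descend and grip A.

Request:
play_rows(deltas=[[0, 1, -50, 0, 0, 0, 70], [0, 0, -50, 0, 0, 0, 70], [0, 0, -40, 0, 0, 0, 70], [0, 0, -18, 0, 0, 0, 70], [0, 0, -8, 0, 0, 0, 70], [0, 0, 0, 0, 0, 0, 30], [0, 0, 0, 0, 0, 0, 30], [0, 0, 0, 0, 0, 0, 30]])

```text
clock: 28.5
position: [0.3933, -0.3606, 0.0149]
tool_rot: [2.344, 1.57, 0.233]
force: [0.2, 0.1, 9.8]
grip_width: 0.047
```

Request:
play_rows(deltas=[[0, 0, 0, 0, 0, 0, 30], [0, 0, 30, 0, 0, 0, 30], [5, 10, 50, 0, 0, 0, 30], [10, 20, 50, 0, 0, 4.6, 30], [20, 40, 45, 0, 0, 5, 30], [33, 50, 0, 0, 0, 5, 30], [34, 52, 0, 0, 0, 5, 30], [34, 52, 0, 0, 0, 5, 30]])

```text
clock: 29.5
position: [0.5293, -0.135, 0.189]
tool_rot: [2.742, 1.57, 1.063]
force: [1.1, -1.8, -2.6]
grip_width: 0.0474
```

Run:
```python
from h import *
st()
```

```text
t29.5 pos [ 529.3 -135.   189. ] xaxis [ 0.001  0.001 -1.   ] yaz -6.2 q [-0.21  0.49  0.49  1.87 -0.3   0.85  0.32] F [ 1.1 -1.8 -2.6] w 47.4
```

Request:
play_rows(deltas=[[34, 50, 0, 0, 0, 5, 30], [34, 51, 0, 0, 0, 5, 30], [34, 51, 0, 0, 0, 4.8, 30], [33, 51, 0, 0, 0, 0, 30], [0, 0, 0, 0, 0, 0, 30], [0, 0, -40, 0, 0, 0, 30], [0, 0, -40, 0, 0, 0, 30], [0, 0, -25, 0, 0, 0, 30]])

```text
clock: 30.5
position: [0.6625, 0.0657, 0.0818]
tool_rot: [-1.793, 1.569, 3.066]
force: [0.4, 0.6, -2.2]
grip_width: 0.0477
```

Request:
play_rows(deltas=[[0, 0, -20, 0, 0, 0, 30], [0, 0, -15, 0, 0, 0, 30], [0, 0, 0, 0, 0, 0, 30], [0, 0, 0, 0, 0, 0, 52], [0, 0, 0, 0, 0, 0, 60], [0, 0, 0, 0, 0, 0, 60], [0, 0, 25, 0, 0, 0, 60], [0, 0, 45, 0, 0, 0, 60]])

```text
clock: 31.5
position: [0.6627, 0.066, 0.1183]
tool_rot: [-1.845, 1.568, 3.014]
force: [0.1, 0.3, 1.5]
grip_width: 0.0604
```

Run:
```python
from h import *
st()
```

```text
t31.5 pos [662.7  66.  118.3] xaxis [-0.003  0.    -1.   ] yaz 8.4 q [-0.41  0.75  0.37  1.59 -0.32  0.87  0.22] F [0.1 0.3 1.5] w 60.4
```

Request:
play_rows(deltas=[[0, 0, 50, 0, 0, 0, 60], [0, -15, 32, 0, 0, 0, 64], [-14, -51, 0, 0, 0, -5, 64], [-14, -51, 0, 0, 0, -5, 64], [-14, -51, 0, 0, 0, -5, 64], [-14, -51, 0, 0, 0, -5, 64], [-14, -51, 0, 0, 0, -5, 64], [-14, -51, 0, 0, 0, -5, 64]])

```text
clock: 32.5
position: [0.579, -0.2565, 0.2009]
tool_rot: [2.751, 1.57, 0.801]
force: [0.9, 0.2, 0.3]
grip_width: 0.064
```

Request:
play_rows(deltas=[[-14, -51, -10, 0, -0.2, -1, 66], [-15, -51, -10, 0, 0, 0, 66], [0, 0, 0, 0, 0, 0, 66]])

```text
clock: 32.88
position: [0.5477, -0.3615, 0.1802]
tool_rot: [1.607, 1.568, -0.364]
force: [1.4, 0.5, -0.2]
grip_width: 0.0661
```

Run:
```python
from h import *
st(); b=grab('scene','s10.png'); a=grab('wrist','w10.png')
cv2.imwrite('pics/10.png',np.hstack([cv2.resize(a,(400,300)),cv2.resize(b[100:340,100:420],(400,300))])[:,:,::-1])
print('proj C cap',proj(cam('w10.png'),[[.55,-.357,.058]])*.781)
```

```text
t32.9 pos [ 547.7 -361.5  180.2] xaxis [ 0.002 -0.001 -1.   ] yaz -22.9 q [ 0.16  0.69  0.53  1.58 -0.4   0.98  0.42] F [ 1.4  0.5 -0.2] w 66.1
proj C cap [[195.49123117 140.59232055]]
```

View pics/10.png

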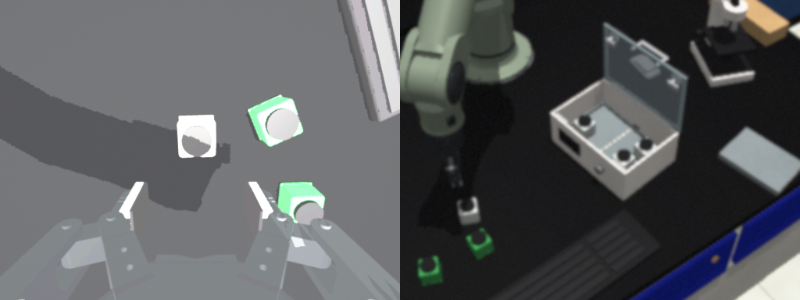

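Canister C is at (197,141), as predicted, and the green ones are clear of the fingers. Three canisters are in the tray.

Request:
play_rows(deltas=[[2, 4, -50, 0, 0, 0, 66], [0, 0, -50, 0, 0, 0, 66], [0, 0, -40, 0, 0, 0, 66], [0, 0, -18, 0, 0, 0, 66], [0, 0, -8, 0, 0, 0, 66], [0, 0, 0, 0, 0, 0, 30], [0, 0, 0, 0, 0, 0, 30], [0, 0, 0, 0, 0, 0, 30]])

```text
clock: 33.98
position: [0.553, -0.3532, 0.0154]
tool_rot: [2.067, 1.566, 0.102]
force: [-0.4, 0.3, 7.3]
grip_width: 0.0475
```

Request:
play_rows(deltas=[[0, 0, 0, 0, 0, 0, 30], [0, 0, 30, 0, 0, 0, 30], [0, 10, 50, 0, 0, 0, 30], [0, 20, 50, 0, 0, 4, 30], [0, 40, 45, 0, 0, 5, 30], [-8, 55, 0, 0, 0, 5, 30], [-8, 55, 0, 0, 0, 5, 30], [-8, 55, 0, 0, 0, 5, 30]])

```text
clock: 34.98
position: [0.528, -0.1162, 0.1898]
tool_rot: [2.149, 1.566, 0.606]
force: [1.2, -0.3, -1.2]
grip_width: 0.0477
```

Run:
```python
from h import *
st()
```

```text
t35.0 pos [ 528.  -116.2  189.8] xaxis [ 0.004  0.002 -1.   ] yaz 1.6 q [-0.22  0.48  0.45  1.89 -0.28  0.84  0.4 ] F [ 1.2 -0.3 -1.2] w 47.7
```

Request:
play_rows(deltas=[[-8, 53, 0, 0, 0.2, 4, 30], [-8, 54, 0, 0, 0, 3, 30], [-9, 54, 0, 0, 0, 0, 30], [-9, 54, 0, 0, 0, 0, 30], [0, 0, 0, 0, 0, 0, 30], [0, 0, -40, 0, 0, 0, 30], [0, 0, -40, 0, 0, 0, 30], [0, 0, -25, 0, 0, 0, 30]])

```text
clock: 35.98
position: [0.4941, 0.0962, 0.0831]
tool_rot: [-2.444, 1.568, 2.415]
force: [-0.5, 0.1, -2.0]
grip_width: 0.0473
```

Request:
play_rows(deltas=[[0, 0, -15, 0, 0, 0, 30], [0, 0, -10, 0, 0, 0, 30], [0, 0, -8, 0, 0, 0, 30], [0, 0, 0, 0, 0, 0, 30], [0, 0, 0, 0, 0, 0, 52], [0, 0, 0, 0, 0, 0, 60], [0, 0, 0, 0, 0, 0, 60], [0, 0, 25, 0, 0, 0, 60]])

```text
clock: 36.98
position: [0.4944, 0.097, 0.0761]
tool_rot: [-2.463, 1.568, 2.396]
force: [-0.1, -0.0, 0.7]
grip_width: 0.0602
```

Request:
play_rows(deltas=[[0, 0, 45, 0, 0, 0, 60], [0, 0, 50, 0, 0, 0, 60], [0, 0, 40, 0, 0, 0, 60], [10, -50, 20, 0, 0, 0, 60], [10, -50, 30, 0, 0, 0, 60], [10, -50, 30, 0, 0, 0, 60], [0, 0, 0, 0, 0, 0, 60]])

```text
clock: 37.85
position: [0.5253, -0.057, 0.2938]
tool_rot: [1.865, 1.567, 0.436]
force: [-0.8, 0.9, -0.5]
grip_width: 0.0599
```

Run:
```python
from h import *
st(); b=grab('scene','s11.png'); a=grab('wrist','w11.png'); d=grab('side','d11.png')
cv2.imwrite('pics/11.png',np.hstack([cv2.resize(a,(400,300)),cv2.resize(b[140:290,250:450],(400,300))])[:,:,::-1])
```

```text
t37.9 pos [525.3 -57.  293.8] xaxis [ 0.003  0.001 -1.   ] yaz 8.1 q [-0.4   0.33  0.51  1.8  -0.19  1.06  0.33] F [-0.8  0.9 -0.5] w 59.9
```

View pics/11.png

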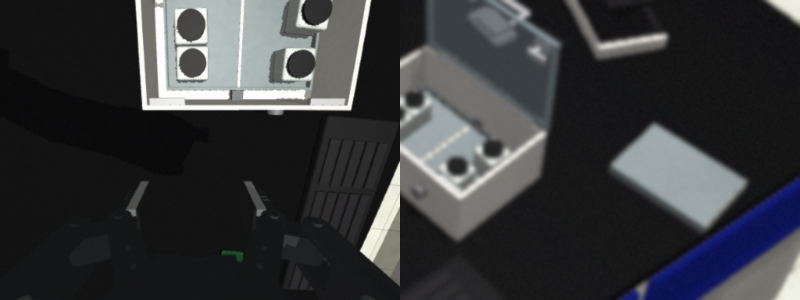

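All four canisters stand in the tray, but the right rear one (315,10) looks shifted, probably knocked. I'll measure the caps.

```bash
cat >> h.py <<'E'
def uv(P):
    d=P[:,:2]*1000-[577.8,95]; x=np.array([.9888,.1489]); return np.c_[d@x,d@[-x[1],x[0]]]
E
python3 - <<'E'
from h import *
np.set_printoptions(precision=1,suppress=True)
c=cam('w11.png'); im=np.load('pics/w11.png.npy')
px=[]
m=((im.max(2)<90)).astype(np.uint8); m[:, :200]=0; m[128:]=0; m[:,440:]=0
cs,_=cv2.findContours(m,cv2.RETR_LIST,cv2.CHAIN_APPROX_NONE)
for k in cs:
    if 300<cv2.contourArea(k)<3000: M=cv2.moments(k); print(np.array([M['m10'],M['m01']])/M['m00'],cv2.contourArea(k),cv2.boundingRect(k))
px=np.array([(190,25),(192,63),(317,10),(300,62)])/.78125
print(uv(plane(c,px,.094)))
print('corners -y wall, line ends',uv(plane(c,np.array([(143,108),(350,108)])/.78125,.118)),uv(plane(c,np.array([(239,20),(239,87)])/.78125,.036)))
b=np.load('pics/s11.png.npy')
a=np.hstack([cv2.resize(im[0:140,170:470],(400,300)) ,cv2.resize(b[140:260,190:350],(400,300))]); cv2.imwrite('pics/12.png',a[:,:,::-1])
E
```

```text
[384.6  81.6] 961.0 (367, 64, 37, 36)
[246.1  80.2] 877.0 (230, 63, 33, 36)
[244.3  31.5] 1050.0 (227, 11, 35, 42)
[404.9  14. ] 993.5 (386, 0, 40, 32)
[[-82.5   8.4]
 [-80.1 -41.6]
 [ 93.   27.9]
 [ 77.3 -40.2]]
corners -y wall, line ends [[-150.3 -103.2]
 [ 148.  -103.8]] [[ -4.3  28. ]
 [  0.8 -77.4]]
```

View pics/12.png

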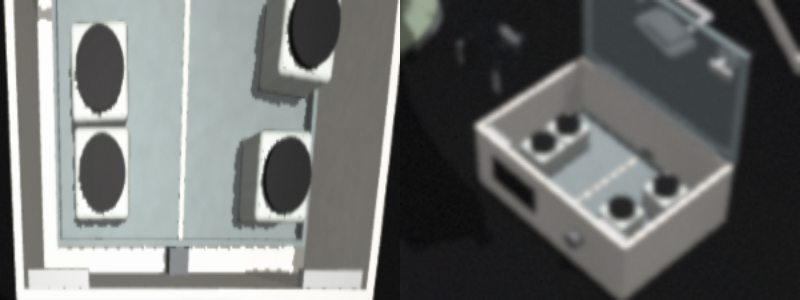

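Run:
```python
from h import *
np.set_printoptions(precision=1,suppress=True)
w=cam('w11.png')
P=plane(w,[(384.6,81.6),(246.1,80.2),(244.3,31.5),(405.5,13)],.094); print(uv(P))
for n in ('s11.png','d11.png'):
    c=cam(n); im=np.load('pics/'+n+'.npy'); g=im.max(2)
    for i,q in enumerate(proj(c,P)):
        x,y=np.round(q).astype(int); sub=(g[y-9:y+10,x-9:x+10]<85).astype(np.uint8)
        k,l,s,ce=cv2.connectedComponentsWithStats(sub)
        if k<2: print(n,i,'none');continue
        j=1+np.argmax(s[1:,4]); p=ce[j]+[x-9,y-9]
        # triangulate with the wrist view? report offset from prediction and plane position
        print(n,i,'pred',q,'obs',p,s[j,4],'uv',uv(plane(c,p,.092))[0])
```

```text
[[ 78.3 -42.6]
 [-79.7 -41.1]
 [-81.3   8.9]
 [ 92.7  27.7]]
s11.png 0 pred [277.3 221.9] obs [278.2 222.6] 63 uv [ 81.4 -41.2]
s11.png 1 pred [246.4 196.8] obs [246.8 196.2] 57 uv [-82.2 -37.1]
s11.png 2 pred [256.3 189.6] obs [256.7 188.7] 59 uv [-85.   14.7]
s11.png 3 pred [294.5 213.5] obs [296.1 213.5] 67 uv [95.  33.2]
d11.png 0 pred [282.1 191.3] obs [282.6 191.4] 58 uv [ 80.5 -42. ]
d11.png 1 pred [244.  197.1] obs [243.7 197.2] 46 uv [-80.6 -39.7]
d11.png 2 pred [241.4 188.3] obs [241.3 187.9] 55 uv [-80.8  13.2]
d11.png 3 pred [281.2 178.7] obs [281.3 178.6] 45 uv [93.7 30. ]
```

D was shifted by about 12 mm outward; the imbalance would be about 0.018 rad, within tolerance but thin. I'll move A about 11 mm inward to cancel it.

Request:
play_rows(deltas=[[34, 31, -15, 0, 0, 0.5, 62], [34, 31, -30, 0, 0, 0, 62], [34, 31, -30, 0, 0, 0, 62], [35.5, 30, -25, 0, 0, 0, 62], [0, 0, -45, 0, 0, 0, 62], [0, 0, -45, 0, 0, 0, 62], [0, 0, -35, 0, 0, 0, 62], [0, 0, -18, 0, 0, 0, 62]], grip_force=30)

```text
clock: 39.0
position: [0.6605, 0.0713, 0.0459]
tool_rot: [-2.167, 1.566, 2.702]
force: [0.2, 0.5, 0.6]
grip_width: 0.0618
```

Request:
play_rows(deltas=[[0, 0, 0, 0, 0, 0, 62], [0, 0, 0, 0, 0, 0, 30], [0, 0, 0, 0, 0, 0, 30], [0, 0, 0, 0, 0, 0, 30], [0, 0, 2, 0, 0, 0, 30], [-5.5, -0.8, 0, 0, 0, 0, 30], [-5.5, -0.8, 0, 0, 0, 0, 30], [0, 0, 0, 0, 0, 0, 30]])

```text
clock: 40.0
position: [0.6502, 0.0683, 0.0502]
tool_rot: [-2.497, 1.568, 2.371]
force: [-0.6, -0.4, -0.4]
grip_width: 0.0476
```

Request:
play_rows(deltas=[[0, 0, -1.5, 0, 0, 0, 30], [0, 0, 0, 0, 0, 0, 52], [0, 0, 0, 0, 0, 0, 60], [0, 0, 0, 0, 0, 0, 60], [0, 0, 25, 0, 0, 0, 60], [0, 0, 45, 0, 0, 0, 60], [-5, -10, 50, 0, 0, 0, 60], [-10, -20, 50, 0, 0, 0, 60]])

```text
clock: 41.0
position: [0.6357, 0.0388, 0.2202]
tool_rot: [-2.815, 1.568, 2.054]
force: [0.6, 0.2, -0.5]
grip_width: 0.0599
```

Request:
play_rows(deltas=[[-23, -50, 30, 0, 0, 0, 50], [-23, -50, 40, 0, 0, 0, 50], [0, 0, 0, 0, 0, 0, 50]])

```text
clock: 41.38
position: [0.5916, -0.0616, 0.2887]
tool_rot: [1.85, 1.567, 0.429]
force: [0.6, 1.4, -0.6]
grip_width: 0.0498
```

Run:
```python
from h import *
np.set_printoptions(precision=1,suppress=True)
st(); b=grab('scene','s13.png'); d=grab('side','d13.png'); w=grab('wrist','w13.png')
nom=np.array([[69,-42],[-81,-39],[-82,13],[94,30.]]); x=np.array([.9888,.1489]); y=np.array([-x[1],x[0]])
P=np.c_[(np.array([577.8,95])+nom[:,:1]*x+nom[:,1:]*y)/1000,np.full(4,.092)]
for n in ('s13.png','d13.png','w13.png'):
    c=cam(n); im=np.load('pics/'+n+'.npy'); g=im.max(2); r=9 if n[0]!='w' else 30
    for i,q in enumerate(proj(c,P)):
        xx,yy=np.round(q).astype(int)
        if yy<r: print(n,i,q,'edge'); continue
        sub=(g[yy-r:yy+r+1,xx-r:xx+r+1]<85).astype(np.uint8); k,l,s,ce=cv2.connectedComponentsWithStats(sub)
        if k<2: continue
        j=1+np.argmax(s[1:,4]); p=ce[j]+[xx-r,yy-r]; print(n,i,p,s[j,4],'uv',uv(plane(c,p,.092))[0])
```

```text
t41.4 pos [591.6 -61.6 288.7] xaxis [ 0.  0. -1.] yaz 8.6 q [-0.3  0.5  0.5  1.6 -0.2  1.1  0.4] F [ 0.6  1.4 -0.6] w 49.8
s13.png 0 [275.  219.9] 60 uv [ 65.7 -40.9]
s13.png 1 [246.4 196.4] 58 uv [-82.3 -38.7]
s13.png 2 [256.4 188.9] 57 uv [-85.2  13.2]
s13.png 3 [295.8 212.6] 72 uv [91.6 35.1]
d13.png 0 [279.2 191.6] 54 uv [ 66.8 -40.3]
d13.png 1 [243.5 197.6] 48 uv [-82.1 -41.5]
d13.png 2 [240.9 188.2] 56 uv [-82.8  11.7]
d13.png 3 [279.3 175.6] 98 uv [89.7 49.1]
w13.png 0 [319.  70.] 1031 uv [ 65.9 -42.7]
w13.png 1 [186.4  67.4] 1040 uv [-81.1 -41. ]
w13.png 2 [182.8  12.8] edge
w13.png 3 [350.6  -3.8] edge
```

The tray is balanced (+159 mm against −164 mm). The picture-view budget is used up, so from here I check numerically. First I check that the lid hasn't moved since release, then I regrip the bar.

Run:
```python
from h import *
np.set_printoptions(precision=1,suppress=True)
a=np.load('pics/s5.png.npy')
for f in('s8.png','s11.png','s13.png'):
  b=np.load('pics/%s.npy'%f)
  for x,y in((268,132),(318,166),(262,115)):
    r=8;t=a[y-r:y+r,x-r:x+r];w=b[y-16:y+16,x-16:x+16];m=cv2.matchTemplate(w,t,cv2.TM_CCOEFF_NORMED);_,v,_,l=cv2.minMaxLoc(m);print(f,(x,y),'shift',l[0]-8,l[1]-8,round(v,3))
# bar pixels
yaw=.1495;xp=np.array([np.cos(yaw),np.sin(yaw),0]);B=np.array([557.3,236.5,302.2])
P=np.array([B+k*xp for k in np.linspace(-40,40,9)])/1000
for f in('s13.png','d13.png'):
  im=np.load('pics/%s.npy'%f).min(2); 
  for q in proj(cam(f),P):
    x=int(round(q[0]));y0=int(round(q[1])); col=im[y0-8:y0+9,x].astype(int); print(f,x,y0,col)
```

```text
s8.png (268, 132) shift 1 -1 0.973
s8.png (318, 166) shift 1 -1 0.977
s8.png (262, 115) shift 1 0 0.899
s11.png (268, 132) shift 1 -1 0.97
s11.png (318, 166) shift 1 -1 0.977
s11.png (262, 115) shift 1 0 0.989
s13.png (268, 132) shift 1 -1 0.969
s13.png (318, 166) shift 1 -1 0.977
s13.png (262, 115) shift 1 0 0.971
s13.png 294 135 [ 20  19  22  32  71 127 171 181 153 113  90 104 116 110  90  79  88]
s13.png 296 136 [ 22  23  23  37  78 131 172 181 161 121  92  99 116 115  99  86  95]
s13.png 298 138 [ 20  23  29  61 111 159 180 170 134  99  94 113 119 107  91  93 104]
s13.png 300 139 [ 20  18  26  50  95 144 178 176 147 109  90 105 118 111  92  83  92]
s13.png 302 140 [ 20  20  24  37  78 129 171 179 158 121  93  99 115 115  97  80  77]
s13.png 304 142 [ 23  20  32  63 112 158 181 169 133  99  93 112 119 105  84  79  97]
s13.png 307 143 [ 23  22  20  31  65 112 160 182 169 134 100  94 117 127 121 120 117]
s13.png 309 145 [ 22  20  25  52  97 145 176 174 150 129 143 161 150 123  97  73  62]
s13.png 311 146 [ 20  21  22  42  79 132 173 186 186 184 168 143 127 116  96  76  63]
d13.png 244 127 [ 27  26  30  28  24  43 125 199 201 158 122 109 134 137 121 103 104]
d13.png 246 127 [ 46  34  31  24  28  62 132 170 162 129  94  71  64  74  88 110 110]
d13.png 249 126 [ 62  61  57  43  24  23  99 182 190 161 117 102 116 137 152 153 139]
d13.png 251 126 [ 65  65  63  52  37  47 121 200 194 150 111 111 129 125 112  98  86]
d13.png 254 126 [ 34  43  58  60  69 107 155 176 154 124  94  75  68  62  59  64  65]
d13.png 256 125 [29 28 31 35 43 53 63 68 72 69 66 62 63 61 61 62 63]
d13.png 259 125 [30 31 25 22 20 21 36 54 67 57 61 60 65 63 61 65 66]
d13.png 261 125 [30 34 23 33 36 29 34 43 49 57 67 60 65 60 60 65 63]
d13.png 264 124 [28 29 29 28 38 35 24 33 32 36 54 61 65 59 62 70 65]
```

Request:
play_rows(deltas=[[-5, 20, 45, 0, 0, 0, 32], [-5, 35, 45, 0, 0, 0, 32], [-5, 48, 41, 0, 0, 0, 32], [-5, 48, 0, -5.93, -0.89, 0, 32], [-5, 48, 0, -5.93, -0.89, 0, 32], [-5, 48, 0, -5.93, -0.89, 0, 32], [-5, 48, 0, -5.93, -0.89, 0, 32], [-6, 48, 0, -5.93, -0.89, 0, 32]], grip_force=30)

```text
clock: 42.52
position: [0.5499, 0.2882, 0.415]
tool_rot: [-0.008, 1.046, -1.422]
force: [1.3, -0.3, 0.6]
grip_width: 0.0316
```

Request:
play_rows(deltas=[[0, 2, -20, 0, 0, 0, 32], [0, 0, -22, 0, 0, 0, 32], [0, 0, 0, 0, 0, 0, 32]])

```text
clock: 42.9
position: [0.55, 0.2882, 0.3717]
tool_rot: [-0.015, 1.048, -1.427]
force: [-0.0, 0.4, 0.4]
grip_width: 0.0321
```

Run:
```python
from h import *
np.set_printoptions(precision=1,suppress=True)
s=st(); w=grab('wrist','w14.png'); c=cam('w14.png'); g=w.astype(int).min(2)
yaw=.1495;xp=np.array([np.cos(yaw),np.sin(yaw),0]);B=np.array([556.7,240,301.5])
for k in(-55,-40,-25,0,25,40,55):
    q=proj(c,(B+k*xp)/1000)[0]; x,y=int(round(q[0])),int(round(q[1])); print(k,x,y,g[max(0,y-24):y+26:3,x] if 0<x<511 else '')
```

```text
t42.9 pos [550.  288.2 371.7] xaxis [ 0.1 -0.5 -0.9] yaz 8.9 q [-1.1  0.6  0.5  1.3  0.2  1.6 -0.5] F [-0.   0.4  0.4] w 32.1
-55 186 201 [162 164 165 163 164 166 165 165 166 149 190 221 232  94  94  94  95]
-40 204 201 [107 107 105 107 160 170 132 186 245 254 251 212 227 237 244 248 251]
-25 221 201 [157 164 176 177 173 174 132 181 244 255 253 172 236  94  94  93  94]
0 251 202 [164 168 173 173 172 172 135 196 250 255 248 182 213  93  94  94  94]
25 280 202 [103 106 106 107 166 169 131 186 246 255 251 175 231  93  95  94  94]
40 297 202 [192 142 161 196 161 162 130 181 243 255 253 234 243 248 251 252 253]
55 315 202 [161 162 161 163 168 163 163 164 163 154 173 229 237  96 101 107 106]
```

The bar is where predicted, but the jaws are still along the bar, so I rotate +90° about the tool axis first.

Request:
play_rows(deltas=[[0.4, -4.9, 6.1, -0.75, 4.94, 8.66, 32], [0, 0, 0, -0.75, 4.94, 8.66, 32], [0, 0, 0, -0.75, 4.94, 8.66, 32], [0, 0, 0, -0.75, 4.94, 8.66, 32], [0, 0, 0, -0.75, 4.94, 8.66, 32], [0, 0, 0, -0.75, 4.94, 8.66, 32], [0, 0, 0, -0.75, 4.94, 8.66, 32], [0, 0, 0, -0.75, 4.94, 8.66, 32]])

```text
clock: 43.95
position: [0.5515, 0.2824, 0.381]
tool_rot: [-1.409, 1.047, -1.424]
force: [1.1, -0.7, -0.1]
grip_width: 0.0322
```

Request:
play_rows(deltas=[[0, 0, 0, -0.75, 4.94, 8.66, 32], [0, 0, 0, 0, 0, 0, 32], [0, 0, 0, 0, 0, 0, 32]])

```text
clock: 44.32
position: [0.5514, 0.2822, 0.3804]
tool_rot: [-1.575, 1.046, -1.424]
force: [-1.0, 1.4, -0.3]
grip_width: 0.0318
```

Run:
```python
from h import *
np.set_printoptions(precision=3,suppress=True)
s=st(); R=Rot.from_euler('xyz',s['tool_rot']).as_matrix(); print(R.T)
w=grab('wrist','w15.png'); c=cam('w15.png'); g=w.astype(int).min(2)
yaw=.1495;xp=np.array([np.cos(yaw),np.sin(yaw),0]);B=np.array([556.7,240,301.5])
for k in(-25,0,25):
    q=proj(c,(B+k*xp)/1000)[0]; x,y=int(round(q[0])),int(round(q[1])); print(k,x,y,g[y,x-24:x+26:3])
```

```text
t44.3 pos [551.4 282.2 380.4] xaxis [ 0.073 -0.496 -0.865] yaz 98.7 q [-0.87  0.56  0.14  1.27  0.36  1.62  0.94] F [-1.   1.4 -0.3] w 31.8
[[ 0.073 -0.496 -0.865]
 [-0.13   0.856 -0.501]
 [ 0.989  0.149 -0.002]]
-25 255 164 [150 148 145 143 144 154 253 255 252 224 164 197 199 198 197 197 197]
0 255 192 [239 206 184 200 202 205 253 255 250 218 146 246 241 199 155 154 149]
25 254 219 [169 169 168 171 171 172 249 254 252 228 148 168 168 168 168 168 167]
```

Request:
play_rows(deltas=[[2.2, -15, -26, 0, 0, 0, 32], [2.2, -15, -26, 0, 0, 0, 32], [1.9, -12.6, -22.2, 0, 0, 0, 32], [1.2, -8, -14, 0, 0, 0, 32], [0, 0, 0, 0, 0, 0, 32], [0, 0, 0, 0, 0, 0, 0], [0, 0, 0, 0, 0, 0, 0], [0, 0, 0, 0, 0, 0, 0]])

```text
clock: 45.38
position: [0.5589, 0.2324, 0.2924]
tool_rot: [-1.577, 1.047, -1.422]
force: [-0.0, 3.4, 7.1]
grip_width: 0.0101
```

Run:
```python
from h import *
s=st(); np.set_printoptions(precision=1,suppress=True)
R=Rot.from_euler('xyz',s['tool_rot']).as_matrix()
yaw=.1495; xp=np.array([np.cos(yaw),np.sin(yaw),0]); yp=np.array([-xp[1],xp[0],0]); z=np.array([0,0,1.])
T=s['position']*1000; H=np.array([562.2,198.8,118]); b=T-12*R[:,0]; d=b-H
r=np.hypot(d@yp,d[2]); al=np.arctan2(d[2],-d@yp); th0=al-np.arctan2(46,180); print('bar',b,'r',r,'(185.8) lid',th0)
r=185.8;N=16;P=[];tilt0=np.radians(30)
for i in range(N+1):
    th=th0*(1-i/N)-0.0; ph=tilt0*(1-i/N); a=np.arctan2(46,180)+th
    P.append(H+b@xp*0-yp*r*np.cos(a)+z*r*np.sin(a)-12*(z*np.cos(ph)+yp*np.sin(ph)))
D=np.diff(P,axis=0); print(D,P[0]-T);
```

```text
t45.4 pos [558.9 232.4 292.4] xaxis [ 0.074 -0.495 -0.866] yaz 98.9 q [-0.81  0.58  0.14  1.47  0.38  1.39  0.92] F [-0.   3.4  7.1] w 10.1
bar [558.  238.3 302.8] r 189.0402076469801 (185.8) lid 1.532297140820968
[[  2.6 -17.    2.7]
 [  2.6 -17.2   1. ]
 [  2.6 -17.2  -0.7]
 [  2.6 -17.1  -2.3]
 [  2.5 -16.8  -4. ]
 [  2.5 -16.4  -5.6]
 [  2.4 -15.8  -7.2]
 [  2.3 -15.   -8.7]
 [  2.1 -14.1 -10.2]
 [  2.  -13.1 -11.5]
 [  1.8 -11.9 -12.8]
 [  1.6 -10.7 -13.9]
 [  1.4  -9.3 -14.9]
 [  1.2  -7.9 -15.7]
 [  1.   -6.4 -16.4]
 [  0.7  -4.8 -17. ]] [-1.7 -0.9 -3.2]
```

Request:
play_rows(deltas=[[2.6, -17, 2.7, 1.85, 0.28, 0, 0], [2.6, -17.2, 1, 1.85, 0.28, 0, 0], [2.6, -17.2, -0.7, 1.85, 0.28, 0, 0], [2.6, -17.1, -2.3, 1.85, 0.28, 0, 0], [2.5, -16.8, -4, 1.85, 0.28, 0, 0], [2.5, -16.4, -5.6, 1.85, 0.28, 0, 0], [2.4, -15.8, -7.2, 1.85, 0.28, 0, 0], [2.3, -15, -8.7, 1.85, 0.28, 0, 0]])

```text
clock: 46.38
position: [0.5788, 0.0988, 0.2669]
tool_rot: [-1.583, 1.309, -1.428]
force: [-1.7, 5.8, -3.9]
grip_width: 0.0106
```

Request:
play_rows(deltas=[[2.1, -14.1, -10.2, 1.85, 0.28, 0, 0], [2, -13.1, -11.5, 1.85, 0.28, 0, 0], [1.8, -11.9, -12.8, 1.85, 0.28, 0, 0], [1.6, -10.7, -13.9, 1.85, 0.28, 0, 0], [1.4, -9.3, -14.9, 1.85, 0.28, 0, 0], [1.2, -7.9, -15.7, 1.85, 0.28, 0, 0], [1, -6.4, -16.4, 1.85, 0.28, 0, 0], [0.7, -4.8, -17, 1.85, 0.28, 0, 0]])

```text
clock: 47.38
position: [0.5907, 0.0207, 0.1544]
tool_rot: [-2.579, 1.569, -2.424]
force: [-7.5, 16.1, 49.7]
grip_width: 0.0108
```

Request:
play_rows(deltas=[[0, 0, -1.5, 0, 0, 0, 0], [0, 0, -1.5, 0, 0, 0, 0]])

```text
clock: 47.62
position: [0.5909, 0.0209, 0.1529]
tool_rot: [-2.102, 1.568, -1.947]
force: [-12.1, 1.0, 38.5]
grip_width: 0.0108
```

Run:
```python
from h import *
s=st()
```

```text
t47.6 pos [590.9  20.9 152.9] xaxis [-0.001 -0.002 -1.   ] yaz 98.9 q [-0.15  0.56  0.01  1.76 -0.01  0.82  1.59] F [-12.1   1.   38.5] w 10.8
```

The lid is shut: TCP at the same spot as when I first gripped the bar, with firm contact. Now I relock the near fastener.

Request:
play_rows(deltas=[[0, 0, 2, 0, 0, 0, 0], [0, 0, 0, 0, 0, 0, 30], [0, 0, 0, 0, 0, 0, 50], [0, 0, 30, 0, 0, 0, 50], [0, 0, 50, 0, 0, 0, 50], [-38, -5, 0, 0, 0, 0, 50], [-39, -5, 0, 0, 0, 0, 50], [-39, -6, 0, 0, 0, 0, 50]], grip_force=60)

```text
clock: 48.62
position: [0.4734, 0.0045, 0.2335]
tool_rot: [-2.224, 1.567, -2.069]
force: [0.4, 0.0, -0.0]
grip_width: 0.0501
```

Run:
```python
from h import *
s=st(); w=grab('wrist','w16.png'); c=cam('w16.png')
# near wing dark blob on the light lid; bar
q=proj(c,[[.4747,.005,.158]])[0]; print('pred wing',q)
x,y=np.round(q).astype(int); m=(w.max(2)<60).astype(np.uint8)[y-50:y+50,x-30:x+30]
k,l,st_,ce=cv2.connectedComponentsWithStats(m)
for i in range(1,k):
    if st_[i,4]>80: print(ce[i]+[x-30,y-50],st_[i])
# free edge / hinge edges of lid by plane test
b=grab('scene','s16.png'); a=np.load('pics/scene0.png.npy'); d=np.abs(a.astype(int)-b).max(2); print('diff far half',(d[180:260,270:330]>60).sum())
```

```text
t48.6 pos [473.4   4.5 233.5] xaxis [-0.002 -0.003 -1.   ] yaz 98.9 q [-0.15  0.28  0.01  1.98 -0.    0.88  1.59] F [ 0.4  0.  -0. ] w 50.1
pred wing [251.86874745 200.64525595]
[250.67571429 190.56714286] [ 22  12  15  63 700]
diff far half 116
```

Request:
play_rows(deltas=[[1, 0, -40, 0, 0, 0, 50], [0, 0, -35, 0, 0, 0, 50], [0, 0, -17, 0, 0, 0, 50], [0, 0, -7, 0, 0, 0, 50], [0, 0, 0, 0, 0, 0, 50], [0, 0, 0, 0, 0, 0, 0], [0, 0, 0, 0, 0, 0, 0], [0, 0, 0, 0, 0, 0, 0]])

```text
clock: 49.72
position: [0.4763, 0.0045, 0.1351]
tool_rot: [-1.803, 1.568, -1.648]
force: [2.3, -2.8, 1.8]
grip_width: 0.0109
```

Request:
play_rows(deltas=[[0, 0, 0, 0, 0, 0, 0], [0, 0, 0, 0, 0, -9, 0], [0, 0, 0, 0, 0, -9, 0], [0, 0, 0, 0, 0, -9, 0], [0, 0, 0, 0, 0, -9, 0], [0, 0, 0, 0, 0, -9, 0], [0, 0, 0, 0, 0, -9, 0], [0, 0, 0, 0, 0, -9, 0]])

```text
clock: 50.72
position: [0.4758, 0.0031, 0.1348]
tool_rot: [-1.725, 1.568, -2.676]
force: [-0.3, -14.3, 2.0]
grip_width: 0.0108
```

Request:
play_rows(deltas=[[0, 0, 0, 0, 0, -9, 0], [0, 0, 0, 0, 0, -9, 0], [0, 0, 0, 0, 0, 0, 0]])

```text
clock: 51.1
position: [0.4754, 0.0029, 0.1347]
tool_rot: [-1.608, 1.567, -2.87]
force: [-2.5, -16.1, 5.8]
grip_width: 0.0106
```

Run:
```python
from h import *
s=st(); print(s['moment'])
```

```text
t51.1 pos [475.4   2.9 134.7] xaxis [-0.003 -0.001 -1.   ] yaz 17.7 q [-0.43  0.47  0.39  2.09 -0.29  0.64  0.46] F [ -2.5 -16.1   5.8] w 10.6
[-3.60581907  0.30870332 -0.03540548]
```

Request:
play_rows(deltas=[[0, 0.5, 0, 0, 0, -5, 0], [0, 0.5, 0, 0, 0, -4, 0], [0, 0, 0, 0, 0, 0, 0], [0, 0, 0, 0, 0, 0, 40], [0, 0, 0, 0, 0, 0, 40], [0, 0, 30, 0, 0, 0, 40], [0, 0, 40, 0, 0, 0, 40], [0, 0, 25, 0, 0, 0, 50]])

```text
clock: 52.1
position: [0.476, 0.0062, 0.2312]
tool_rot: [-2.637, 1.568, 2.232]
force: [-0.5, 0.4, -0.7]
grip_width: 0.05
```

```bash
cat >> h.py <<'E'
def wing(f,ax):
    c=cam(f); w=np.load('pics/'+f+'.npy'); x,y=np.round(proj(c,[[ax[0],ax[1],.150]])[0]).astype(int)
    m=(w.max(2)<60).astype(np.uint8); m2=np.zeros_like(m); m2[max(0,y-45):y+35,max(0,x-45):x+45]=m[max(0,y-45):y+35,max(0,x-45):x+45]
    k,l,s,ce=cv2.connectedComponentsWithStats(m2)
    for i in range(1,k):
        if 150<s[i,4]<2500:
            p=np.argwhere(l==i)[:,::-1]; W=plane(c,p.astype(float),.158)[:,:2]; ev,V=np.linalg.eigh(np.cov(W.T)); v=V[:,1]
            print('wing px',ce[i],s[i],'axis az %.1f'%(np.degrees(np.arctan2(v[1],v[0]))%180),'len',np.sqrt(ev*12)*1000,'(locked 98.6, unlocked 8.6/188.6)')
E
python3 - <<'E'
from h import *
st(); grab('wrist','w17.png'); wing('w17.png',(.475,.005))
E
```

```text
t52.1 pos [476.    6.2 231.2] xaxis [-0.002  0.002 -1.   ] yaz 8.9 q [-0.55  0.32  0.53  2.   -0.21  0.88  0.24] F [-0.5  0.4 -0.7] w 50.0
wing px [240.44812885 207.09758408] [ 205  152   90   80 2111] axis az 149.1 len [56.19368491 75.67135817] (locked 98.6, unlocked 8.6/188.6)
```

```bash
cat > wg.py <<'E'
from h import *
def wing2(f,u0,v0=-75.):
    c=cam(f); w=np.load('pics/'+f+'.npy'); p=np.argwhere(w.max(2)<60)[:,::-1].astype(float)
    lo=uv(plane(c,p,.124)); hi=uv(plane(c,p,.158)); k=(lo[:,1]>-101)&(abs(lo[:,0])<146)&(abs(hi[:,0]-u0)<32)&(abs(hi[:,1]-v0)<34)
    h=hi[k]; ev,V=np.linalg.eigh(np.cov(h.T)); v=V[:,1]
    print(f,'n',k.sum(),'mean uv',h.mean(0).round(1),'wing angle from lock %.1f deg'%((np.degrees(np.arctan2(v[1],v[0]))-90+90)%180-90),'len',np.sqrt(ev*12).round(1))
E
python3 - <<'E'
from wg import *
wing2('w1.png',-115); wing2('w2.png',-115); wing2('w3.png',115); wing2('w4.png',115); wing2('w17.png',-115)
E
```

```text
w1.png n 664 mean uv [-116.6  -66.6] wing angle from lock 7.4 deg len [10.8 42.1]
w2.png n 782 mean uv [-123.   -74.6] wing angle from lock 87.3 deg len [10.3 48.4]
w3.png n 734 mean uv [112.6 -66.1] wing angle from lock 9.5 deg len [11.1 41.2]
w4.png n 607 mean uv [105.9 -76. ] wing angle from lock 87.7 deg len [10.4 44.1]
w17.png n 654 mean uv [-115.8  -65.6] wing angle from lock 0.1 deg len [10.3 42.3]
```

The near fastener measures 0.1° (locked). Now the far one.

Request:
play_rows(deltas=[[28, 4, 3, 0, 0, 10, 50], [28, 4, 3, 0, 0, 10, 50], [28, 4, 3, 0, 0, 10, 50], [28, 4, 0, 0, 0, 10, 50], [28, 4, 0, 0, 0, 10, 50], [28, 4, 0, 0, 0, 10, 50], [29, 4, 0, 0, 0, 10, 50], [29, 5, 0, 0, 0, 10, 50]])

```text
clock: 53.15
position: [0.7024, 0.0394, 0.2382]
tool_rot: [-2.505, 1.567, -2.518]
force: [-0.8, -0.2, 0.1]
grip_width: 0.0503
```

Request:
play_rows(deltas=[[0, 0, 0, 0, 0, 9.7, 50], [0, 0, 0, 0, 0, 0, 50]])

```text
clock: 53.4
position: [0.7015, 0.039, 0.238]
tool_rot: [-2.58, 1.567, -2.43]
force: [0.5, 0.9, 0.1]
grip_width: 0.0499
```

Run:
```python
from wg import *
st(); grab('wrist','w18.png'); wing2('w18.png',115)
```

```text
t53.4 pos [701.5  39.  238. ] xaxis [-0.003 -0.002 -1.   ] yaz 98.6 q [-0.21  0.65  0.11  1.36 -0.07  1.14  1.63] F [0.5 0.9 0.1] w 49.9
w18.png n 672 mean uv [106.6 -75.9] wing angle from lock 88.6 deg len [10.4 45.7]
```

Request:
play_rows(deltas=[[0.5, 0, -40, 0, 0, 0, 50], [0, 0, -38, 0, 0, 0, 50], [0, 0, -18, 0, 0, 0, 50], [0, 0, -7, 0, 0, 0, 50], [0, 0, 0, 0, 0, 0, 50], [0, 0, 0, 0, 0, 0, 0], [0, 0, 0, 0, 0, 0, 0], [0, 0, 0, 0, 0, 0, 0]])

```text
clock: 54.45
position: [0.7029, 0.0376, 0.1367]
tool_rot: [-1.688, 1.567, -1.539]
force: [-0.3, -5.0, 6.2]
grip_width: 0.0107
```

Request:
play_rows(deltas=[[0, 0, 0, 0, 0, 0, 0], [0, 0, 0, 0, 0, -8, 0], [0, 0, 0, 0, 0, -8, 0], [0, 0, 0, 0, 0, -8, 0], [0, 0, 0, 0, 0, -8, 0], [0, 0, 0, 0, 0, -8, 0], [0, 0, 0, 0, 0, -8, 0], [0, 0, 0, 0, 0, -8, 0]])

```text
clock: 55.45
position: [0.7029, 0.0372, 0.1368]
tool_rot: [-1.462, 1.569, -2.295]
force: [0.1, -7.4, 4.8]
grip_width: 0.0107
```

Request:
play_rows(deltas=[[0, 0, 0, 0, 0, -8, 0], [0, 0, 0, 0, 0, -8, 0], [0, 0, 0, 0, 0, -8, 0], [0, 0, 0, 0, 0, -6, 0], [0, 0, 0, 0, 0, 0, 0]])

```text
clock: 56.08
position: [0.7027, 0.037, 0.1367]
tool_rot: [-1.491, 1.569, -2.845]
force: [-1.3, -7.6, 6.7]
grip_width: 0.0107
```

Run:
```python
from h import *
s=st(); print(s['moment'])
```

```text
t56.1 pos [702.7  37.  136.7] xaxis [-0.001 -0.    -1.   ] yaz 12.4 q [-0.42  0.8   0.49  1.46 -0.42  0.98  0.39] F [-1.3 -7.6  6.7] w 10.7
[-1.71213735  0.19213926 -0.10063171]
```

Request:
play_rows(deltas=[[0, 0, 0, 0, 0, -4, 0], [0, 0, 0, 0, 0, 0, 0], [0, 0, 0, 0, 0, 0, 40], [0, 0, 0, 0, 0, 0, 40], [0, 0, 30, 0, 0, 0, 40], [0, 0, 40, 0, 0, 0, 40], [0, 0, 30, 0, 0, 0, 50], [0, 0, 0, 0, 0, 0, 50]])

```text
clock: 57.08
position: [0.7032, 0.039, 0.2381]
tool_rot: [2.695, 1.568, 1.274]
force: [0.3, -0.3, -0.6]
grip_width: 0.0501
```

Run:
```python
from wg import *
st(); grab('wrist','w19.png'); wing2('w19.png',115)
np.set_printoptions(precision=1,suppress=True)
# cans through the lid from the wrist: dark caps at tray height
c=cam('w19.png'); w=np.load('pics/w19.png.npy'); m=(w.max(2)<110).astype(np.uint8)
k,l,s,ce=cv2.connectedComponentsWithStats(m)
for i in range(1,k):
    if 250<s[i,4]<2500: print(ce[i],s[i,4],uv(plane(c,ce[i],.094)))
```

```text
t57.1 pos [703.2  39.  238.1] xaxis [ 0.001  0.003 -1.   ] yaz 8.6 q [-0.45  0.71  0.55  1.38 -0.38  1.16  0.3 ] F [ 0.3 -0.3 -0.6] w 50.1
w19.png n 659 mean uv [114.3 -66.8] wing angle from lock 0.2 deg len [11.2 41.4]
```

Request:
play_rows(deltas=[[-15, -20, 25, 0, 0, 0, 50], [-25, -35, 25, 0, 0, 0, 50], [-30, -35, 0, 0, 0, 0, 50], [-30, -30, 0, 0, 0, 0, 50], [0, 0, 0, 0, 0, 0, 50], [0, 0, 0, 0, 0, 0, 50]])

```text
clock: 57.88
position: [0.6024, -0.0804, 0.285]
tool_rot: [-2.299, 1.567, 2.564]
force: [-0.4, -0.3, -0.5]
grip_width: 0.0499
```

Run:
```python
from wg import *
np.set_printoptions(precision=1,suppress=True)
st(); grab('wrist','w20.png'); grab('side','d20.png'); grab('scene','s20.png'); wing2('w20.png',-115); wing2('w20.png',115)
nom=np.array([[66,-42],[-81,-40],[-82,13],[94,31.]]); x=np.array([.9888,.1489]); y=np.array([-x[1],x[0]])
P=np.c_[(np.array([577.8,95])+nom[:,:1]*x+nom[:,1:]*y)/1000,np.full(4,.092)]
for n in ('s20.png','d20.png','w20.png'):
    c=cam(n); g=np.load('pics/'+n+'.npy').max(2); r=8 if n[0]!='w' else 24
    for i,q in enumerate(proj(c,P)):
        xx,yy=np.round(q).astype(int)
        if yy<r or xx<r: print(n,i,q,'edge'); continue
        a=g[yy-r:yy+r+1,xx-r:xx+r+1]; t=(int(np.percentile(a,5))+int(np.median(a)))/2
        k,l,s,ce=cv2.connectedComponentsWithStats((a<t).astype(np.uint8)); j=1+np.argmax(s[1:,4]); p=ce[j]+[xx-r,yy-r]
        print(n,i,s[j,4],np.percentile(a,5),np.median(a),'uv',uv(plane(c,p,.092))[0])
# lid tilt check: bar and mouse/microscope unchanged
a=np.load('pics/scene0.png.npy').astype(int); b=np.load('pics/s20.png.npy').astype(int); d=np.abs(a-b).max(2)
print('mouse diff',(d[140:165,280:312]>50).sum(),'microscope',(d[75:170,325:390]>50).sum())
for x0,y0 in((249,200),(278,222),(233,187),(255,205)):
    r=9;t=a[y0-r:y0+r,x0-r:x0+r].astype(np.uint8);w=b[y0-16:y0+16,x0-16:x0+16].astype(np.uint8);m=cv2.matchTemplate(w,t,cv2.TM_CCOEFF_NORMED);_,v,_,l=cv2.minMaxLoc(m);print('lid feature shift',l[0]-7,l[1]-7,round(v,2))
```

```text
t57.9 pos [602.4 -80.4 285. ] xaxis [-0.  0. -1.] yaz 8.6 q [-0.4  0.5  0.6  1.6 -0.3  1.1  0.5] F [-0.4 -0.3 -0.5] w 49.9
w20.png n 1009 mean uv [-110.   -76.1] wing angle from lock 2.1 deg len [19.3 49.2]
w20.png n 931 mean uv [107.2 -76.7] wing angle from lock -1.8 deg len [19.5 48.1]
s20.png 0 70 28.4 153.0 uv [ 83.4 -42.5]
s20.png 1 27 103.8 174.0 uv [-78.9 -43.7]
s20.png 2 72 144.0 181.0 uv [-83.2  11.9]
s20.png 3 77 144.0 175.0 uv [92.6 33.3]
d20.png 0 34 113.4 159.0 uv [ 62.3 -82.4]
d20.png 1 31 64.4 148.0 uv [-109.6  -39.9]
d20.png 2 27 90.2 167.0 uv [-109.5  -10.6]
d20.png 3 107 41.4 147.0 uv [102.3  52.4]
w20.png 0 1143 179.0 199.0 uv [ 66.1 -42.8]
w20.png 1 1132 175.0 193.0 uv [-80.9 -40.9]
w20.png 2 [174.6 -13.2] edge
w20.png 3 [346.4 -32.7] edge
mouse diff 0 microscope 0
lid feature shift 0 0 0.84
lid feature shift 0 0 0.93
lid feature shift 7 0 0.82
lid feature shift 0 0 0.97
```

```bash
python3 -c "
from h import *
workorder.job_done(); st()"
```

```text
the job is handed in; nothing more can be done
the job is handed in; nothing more can be done
```

The job is done and handed in at about 58 s. I unlocked both fasteners, opened the lid to about 1.5 rad and loaded all four aluminium canisters, two at each end. Then I shut the lid and turned both fasteners back to locked; the two green look-alikes were left alone.

One canister was found about 12 mm further out than I had placed it, probably knocked. I moved the other canister at that end inward to restore the balance.

Last checks:
- **Canisters:** they sit at u ≈ +66, +93, −81 and −83 mm from the pivot line. I calculate a tilt of roughly 0.01 rad from those positions; I did not measure the tray's tilt itself. Seen through the closed lid, the wrist camera confirmed two canisters and the scene camera the other two.
- **Checks that disagreed:** the numeric search in the side view locked onto other dark features, so I ignored it. The scene view gave 83 mm instead of 66 mm for one canister, probably because a wing blocks that line of sight. The wrist camera gave 66 mm both before and after closing.
- **Fasteners:** close up they measured 0.1° (near) and 0.2° (far) from locked, and about ±2° in the final, more distant view.
- **Lid:** three of the four image patches on it match the starting picture. The fourth, on the near wing, showed a 7-pixel shift, which I put down to that wing having started about 7° off locked. Closing the lid gave firm contact, with a measured force of about 50 N.
- **Mouse and microscope:** no change in the scene picture.

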